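# Zero the bench comparator and gauge a spacer

### The arm

A 7-joint arm with a two-finger parallel gripper is mounted at the origin on the work surface. World frame = base frame: x ahead of the robot, y to its left, z up, the work surface at z = 0. Lengths are in m, angles in degrees, forces in N, time in s.
With the tool pointing down it reaches from about 0.425 to 1.025 m from the base axis. Payload 9.4 kg.
Tool frame: the origin (TCP) lies at the very end of the fingers, on their centre line; the grasp point (between the pads) lies 19 mm behind it (manip.grasp_offset is the distance from the TCP to the grasp point, in m); z points along the fingers, y is the direction in which the jaws open and shut (so a half turn about z gives the same grasp; the last joint's range is limited). The gripper opens to 93 mm and grips with 3 to 60 N. Pads are 15 mm wide; open, the fingers measure 128 mm over their backs; the gripper's body (75 mm by 188 mm) begins 65 mm behind the grasp point.
Start: joints at [-75.671, 34.337, -0.143, 91.639, 0.103, 54.024, -4.572], TCP at [0.233, 0.687, 0.219] pointing down, gripper open.
Joint ranges: [-147.43, 147.43], [-19.82, 112.94], [-74.19, 73.91], [6.32, 146.72], [-59.91, 239.91], [6.04, 106.73], [-150.56, 150.56]. Speed limits (degrees/s): [127.2, 127.2, 172.46, 172.46, 180, 180, 180].

### API

Orientations are given as a 3x3 rotation matrix whose columns are the frame's x, y, z axes.
In Python, from bench import get_state, imaging, manip gives the robot as it stands.
- The arm moves only by the shell command python3 -m pendant 'ROWS'. ROWS is JSON, a list of rows, each an object with "travel": the shift along the tool's x, y, z in m, a list of three; "turn": the turn, a rotation vector about the tool's x, y, z in rad, a list of three; "jaw": the closure in counts, from 0 (fully open) to 255 (shut). A call has 1 to 20 rows; each row shifts and turns the commanded pose from where the row before left it, along the tool's axes as they then stand; what a row does not reach is not made up. A row lasts 1/8 s, in which the tool goes at most 62.5 mm and 10.7 degrees, less where a joint would pass 70% of its speed; a pose out of reach is approached as far as the arm can. A call with a gripper value outside its range is refused whole. The fingers move at their own pace and stop on an object; the grip force is fixed at half the most. Time passes only in rows, so rows that do not move let the fingers close. It gives the time, the measured TCP pose, the force and the opening at its end, in the units of the state.
- get_state(): the state, without advancing time (a new reading comes with each control period).
- imaging.snapshot(name): name is "scene" or "top" or "wrist"; returns a dict with "pixels" (420x560x3 uint8, red, green, blue), "vertical_fov" (degrees; the focal length in pixels is half the picture's height over the tangent of half this angle, whatever the lens; pixels are square), "cx", "cy" (the principal point, pixels), "eye" and "orientation" of the camera in the world. Camera axes: x right, y up, looking along -z (the intrinsics and any distortion apply to the point x, -y, -z); pixel columns grow to the right and rows downward; lengths in m; the calibration is good to about 2 mm. The wrist camera is an equidistant fisheye: a pixel r from the principal point sees the ray r / f radians off the axis. A picture is of the moment at which its call begins. There is no depth.
- manip.hand_in(): hands the job in, once; it reports no verdict.
Trained networks look in a picture, given as the dict that the camera call returned (one of the last four; its "shot" number tells which), for a name from the list of things; names that differ only in an ending like _2 or _b are one class to them, and where a whole thing is asked for, a point or a joint stands for the part that bears it (a point fixed in the world has none). Each returns a list of dicts, best first, with "p" (0 to 1); they miss things now and then, are a little off and sometimes report something else, mostly with a low value. They report only what shows in the picture. A call takes as long as a camera call. They do not tell look-alikes from the thing itself.
- imaging.outline_of(picture, name): "region" (420x560 bool, what is visible of it) and "bbox" ([left, top, right, bottom] as shares, 0 to 1, of the picture: columns of its width, rows of its height, round what is visible of it).
- imaging.spot_point(picture, name): "centre" ([column, row] as shares, 0 to 1, of the picture: columns of its width, rows of its height: a listed point, or the origin of a listed thing).
The state is a dict: "time_s": time; "qpos": joint angles; "qvel": joint speeds; "joint_torque": joint torques, N m; "tool_pos": TCP position; "tcp_rot": TCP orientation; "ft_force": force on the tool from outside, world axes, zero at the start; "torque": the same for the moment, N m; "grip_width": opening from 0.0 (shut) to 1.0 (fully open).
Only numpy, scipy, OpenCV 4.12 (cv2) and the standard library are available. Lean on these libraries where they do the work, as an engineer would, in place of code of your own. Each camera call takes 0.05 s, during which the arm holds its last target.

### The job

Zero the V-block dial comparator on the brass master that sits in it: turn the gauge's bezel until its red zero mark stands at the tip of the needle, and let go. Then draw the master out and stand it gently on the green pad, and push the plain aluminium spacer upright down into the master's place, between the V and the sprung plunger, until you feel it land on the seat, and press it home there with about 20 newtons, never twice that; leave the bezel as zeroed, let go, and leave everything else alone.

Things in the scene. Friction and masses are not known exactly. Their poses are not given: they have to be found in the camera images.
- stand: Fixed comparator stand on a grey base plate 110 x 205 mm whose top is 12 to 20 mm above the bench (varies). Origin 12 mm below that top on the axis of the master in its place; z up. A 90 degree steel V, walls 36 mm tall above the plate, stands on the +y side, opening to -y, apex at y +24 mm. A dial gauge lies face up, dial centre at y -98 mm; its plunger points along +y, 28 mm above the plate.
- nest (a point): On top of the base plate on the axis of the master in its place; axes as stand. Here a 25 mm steel seat disc stands 0 to 7 mm above the plate, locked at an unknown height: it must be felt. The spacer's axis, when home, is 1.4 mm towards -y. Past the plunger the spacer must be pushed with some 3 to 10 N and may stick; pressing it home on the seat wants 20 N (10 to 40 on the seat).
- plunger: Sprung plunger: 5.6 mm rod, 12 mm ball tip; origin at the ball's centre; slides along the stand's y. Fully out, the ball's end is 14 mm to -y of the nest point; the master presses it back 3 mm, the spacer 5.4 mm, its stop is at 12 mm. Spring 4 N fully out, 5.2 N on the master, 6.2 N on the spacer. Delicate: loads above 40 N harm it.
- bezel: Gauge's rotating bezel with white scale: disc 51 mm across, 16 mm tall, two dark lugs along its x axis, flat ends 60 mm apart, 16 mm wide, gripped from above. Origin on its axis at its underside, 38 mm above the plate. Red zero mark on its +x side. Turns about z with 0.06 N m friction, stays put. Starts 0.35 to 1.05 rad counter-clockwise (from above) of zero. Gauge body below: 52 mm across.
- needle: The gauge's black needle, just above the scale; origin on the dial axis, x axis points along the needle to its tip. It is driven by the plunger and turns clockwise (from above) 0.14 rad for each mm that the plunger is pressed in. The robot need not touch it.
- needle_tip (a point): Tip of the needle, 20 mm from the dial axis.
- master: Upright turned plug, 34 mm diameter, 76 mm tall, origin at the centre of its underside, z up its axis; its lowest 5 mm taper from 28 mm diameter at the underside to 34 mm. Brass, 0.35 kg, with a thin collar 44 mm across, 26 to 30 mm above the underside, that rests on the top of the V walls: in its place its underside is 10 mm above the plate.
- spacer: Upright turned plug, 36 mm diameter, 76 mm tall, origin at the centre of its underside, z up its axis; its lowest 16 mm taper from 20 mm diameter at the underside to 36 mm. Bare aluminium, silver, about 0.25 kg; stands on the bench to the robot's left.
- pad: Green square pad fixed to the bench, 90 x 90 mm, 4 mm thick; origin at the centre of its underside.
- flanged_bush: Bystander: copper bush, 48 mm flange, 45 mm tall. Origin at the underside.
- black_collar: Bystander: black disc 42 mm diameter, 26 mm tall. Origin at the underside.
- wrench: Bystander: wrench, 200 mm, lying on the bench.
- screwdriver: Bystander: screwdriver lying on the bench.
- jar: Bystander: amber glass jar 70 mm diameter, 90 mm tall.
- flask: Bystander: blue flask 66 mm diameter, 210 mm tall.
- bar_end: Bystander: steel bar end, 32 mm diameter, 120 mm long, lying.
Not all that is in view belongs to the job. What is meant by the master is not pink, and is the smaller of those in its own colour.

How it is judged (in metres and radians):
On the way, in this order (a step that is already met when the one before it is completed fails the run):
1. the bezel is let go with its zero mark at the needle tip (needle tip within 2.5 mm of the mark's line, on its side) while the master is in its place (y of needle_tip in the frame of bezel between -0.0025 and 0.0025 m and x of needle_tip in the frame of bezel above 0 m and x of master in the frame of nest between -0.003 and 0.003 m and y of master in the frame of nest between -0.003 and 0.003 m and z of master in the frame of nest below 0.012 m and angle between master's own z axis and vertical below 0.04 rad and contact force between the fingers and bezel below 0.1 N), for 0.2 s.
2. the master stands upright on the green pad (horizontal distance between master and pad below 0.026 m and height (world z) of master below 0.0065 m and angle between master's own z axis and vertical below 0.05 rad), for 0.2 s.
3. the spacer is pressed home on the seat with more than 10 N, upright in the V (x of spacer in the frame of nest between -0.003 and 0.003 m and y of spacer in the frame of nest between -0.0044 and 0.0016 m and z of spacer in the frame of nest below 0.009 m and angle between spacer's own z axis and vertical below 0.04 rad and contact force between spacer and seat_c0 above 10 N), for 0.1 s.
At the end, for the whole second after the job is handed in: Spacer home on the seat (within 1.5 mm; seat_c0, its disc, has its centre 5.5 mm below its top), axis within 3 mm of its place, upright, plunger bearing on it. Master upright on the pad (centres within 26 mm). Bezel as zeroed: needle tip 3.5 to 9.5 mm clockwise of the zero mark (all of step 2 and x of spacer in the frame of nest between -0.003 and 0.003 m and y of spacer in the frame of nest between -0.0044 and 0.0016 m and z of spacer in the frame of nest below 0.009 m and angle between spacer's own z axis and vertical below 0.04 rad and distance between spacer and seat_c0 below 0.0072 m and contact force between spacer and plunger above 2 N and linear speed of each of spacer, master below 0.01 m/s and y of needle_tip in the frame of bezel between -0.0095 and -0.0035 m and x of needle_tip in the frame of bezel above 0 m); the robot touches nothing.
It fails at once if the spacer is pressed on the seat with more than 40 N (contact force between spacer and seat_c0 above 40 N).
It fails at once if the plunger is loaded with more than 40 N (contact force between anything else and plunger above 40 N).
It fails at once if the master is set down on the pad with more than 80 N (contact force between master and pad above 80 N).
It fails at once if a bystander is moved more than 20 mm (distance of any of flanged_bush, black_collar, wrench, screwdriver, jar, flask, bar_end from where it was at the start of the episode above 0.02 m).
It also fails if it takes over 67 s, if anything falls off the work surface, if the arm or the gripper's body presses on something with over 40 N, if the wrist force passes 120 N, or if a joint passes its speed limit or range.

## Working session

There is one attempt and no reset: what is moved stays moved. The work goes in short steps, Python scripts to look and compute and a shell command to move; the robot and the scene stay as the last step left them, time stands still between calls to the robot, and variables do not carry over. Pictures are saved under pics/ and viewed, and the job is handed in when it is done.

```bash
ls; mkdir -p pics; cat > h.py <<'E'
import numpy as np, cv2
from bench import get_state, imaging, manip
def snap(n,fn=None):
    s=imaging.snapshot(n)
    if fn: cv2.imwrite('pics/'+fn+'.png',cv2.cvtColor(s['pixels'],cv2.COLOR_RGB2BGR))
    return s
def foc(s): return 210/np.tan(np.radians(s['vertical_fov'])/2)
def ray(s,u,v,fish=False):
    f=foc(s); x=(u-s['cx']);y=(v-s['cy'])
    if fish:
        r=np.hypot(x,y);t=r/f
        d=np.array([np.sin(t)*x/max(r,1e-9),-np.sin(t)*y/max(r,1e-9),-np.cos(t)])
    else: d=np.array([x/f,-y/f,-1.])
    d=np.array(s['orientation'])@d
    return np.array(s['eye']),d/np.linalg.norm(d)
def atz(s,u,v,z,fish=False):
    o,d=ray(s,u,v,fish); return o+d*(z-o[2])/d[2]
def proj(s,p,fish=False):
    c=np.array(s['orientation']).T@(np.array(p)-np.array(s['eye'])); f=foc(s)
    x,y,z=c[0],-c[1],-c[2]
    if fish:
        r=np.hypot(x,y);t=np.arctan2(r,z);return np.array([s['cx']+f*t*x/r,s['cy']+f*t*y/r])
    return np.array([s['cx']+f*x/z,s['cy']+f*y/z])
def px(c): return c[0]*560,c[1]*420
E
python3 - <<'E'
from h import *
st=get_state(); print({k:np.round(v,3).tolist() for k,v in st.items()}); print(manip.grasp_offset)
for n in['scene','top','wrist']:
    s=snap(n,n+'0'); print(n,{k:np.round(v,3).tolist() for k,v in s.items() if k!='pixels'})
    for t in['stand','bezel','needle','needle_tip','master','spacer','pad','plunger','nest','flask','jar','black_collar','flanged_bush']:
        print(t,[(round(d['p'],2),np.round(px(d['centre']),1).tolist()) for d in imaging.spot_point(s,t)[:3]])
E
```

```text
pics
{'time_s': 0.0, 'qpos': [-75.669, 34.384, -0.146, 91.679, 0.104, 54.023, -4.571], 'qvel': [-0.088, -0.054, -0.04, 0.021, -0.061, 0.017, -0.06], 'joint_torque': [-0.001, -76.509, 1.497, -25.232, -0.052, 0.017, 0.0], 'tool_pos': [0.233, 0.686, 0.218], 'tcp_rot': [[-0.947, 0.321, -0.0], [0.321, 0.947, -0.001], [-0.0, -0.001, -1.0]], 'ft_force': [0.41, -0.057, -0.169], 'torque': [0.046, 0.008, 0.032], 'grip_width': 0.999}
0.0188
scene {'vertical_fov': 48.205, 'cx': 275.105, 'cy': 208.824, 'eye': [1.055, 0.269, 0.952], 'orientation': [[-0.455, -0.762, 0.46], [0.89, -0.387, 0.241], [-0.006, 0.519, 0.855]], 'shot': 1}
stand [(0.67, [294.8, 207.0])]
bezel [(0.79, [258.8, 172.9])]
needle []
needle_tip [(0.44, [295.4, 204.3])]
master [(0.83, [317.5, 260.3]), (0.7, [348.3, 200.6]), (0.59, [290.6, 201.3])]
spacer [(0.63, [377.4, 259.4]), (0.24, [294.8, 205.8])]
pad [(0.74, [193.3, 163.9]), (0.33, [162.2, 233.7]), (0.18, [294.5, 203.7])]
plunger []
nest [(0.79, [293.7, 202.2])]
flask [(0.95, [430.5, 325.1])]
jar [(0.62, [113.4, 183.1])]
black_collar [(0.61, [423.2, 255.8])]
flanged_bush [(0.
[... 326 characters left out ...]
(0.77, [222.2, 260.5]), (0.7, [231.4, 193.4]), (0.58, [267.2, 235.9])]
spacer [(0.69, [181.6, 218.1])]
pad [(0.75, [378.5, 238.4])]
plunger [(0.53, [279.2, 236.0]), (0.37, [425.0, 189.8])]
nest [(0.8, [267.1, 235.7])]
flask [(0.83, [120.5, 181.8]), (0.53, [178.5, 219.9])]
jar [(0.78, [425.7, 187.5])]
black_collar [(0.56, [145.4, 238.5])]
flanged_bush [(0.75, [175.9, 263.2])]
wrist {'vertical_fov': 65.706, 'cx': 284.026, 'cy': 207.442, 'eye': [0.164, 0.71, 0.385], 'orientation': [[0.321, -0.915, -0.244], [0.947, 0.31, 0.083], [0.0, -0.258, 0.966]], 'shot': 3}
stand []
bezel []
needle []
needle_tip []
master []
spacer []
pad []
plunger []
nest []
flask []
jar []
black_collar []
flanged_bush []
```

View pics/scene0.png

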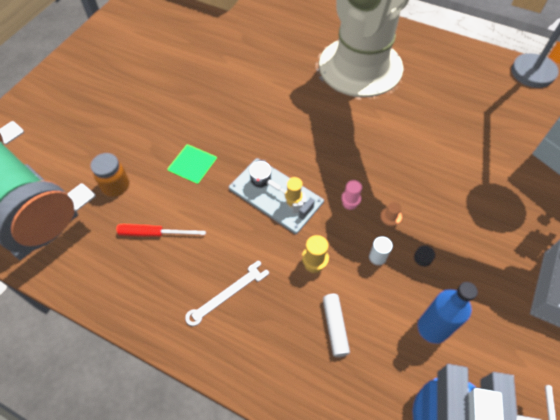

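View pics/top0.png

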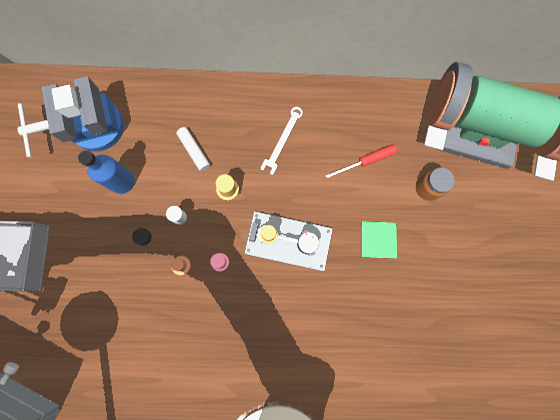

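```bash
python3 - <<'E'
import cv2
a=cv2.imread('pics/top0.png')[150:300,140:340]; cv2.imwrite('pics/top0z.png',cv2.resize(a,None,fx=4,fy=4,interpolation=cv2.INTER_CUBIC))
a=cv2.imread('pics/scene0.png')[130:280,220:420]; cv2.imwrite('pics/scene0z.png',cv2.resize(a,None,fx=4,fy=4,interpolation=cv2.INTER_CUBIC))
E
```

```text
(no output)
```

View zooms.

View pics/top0z.png

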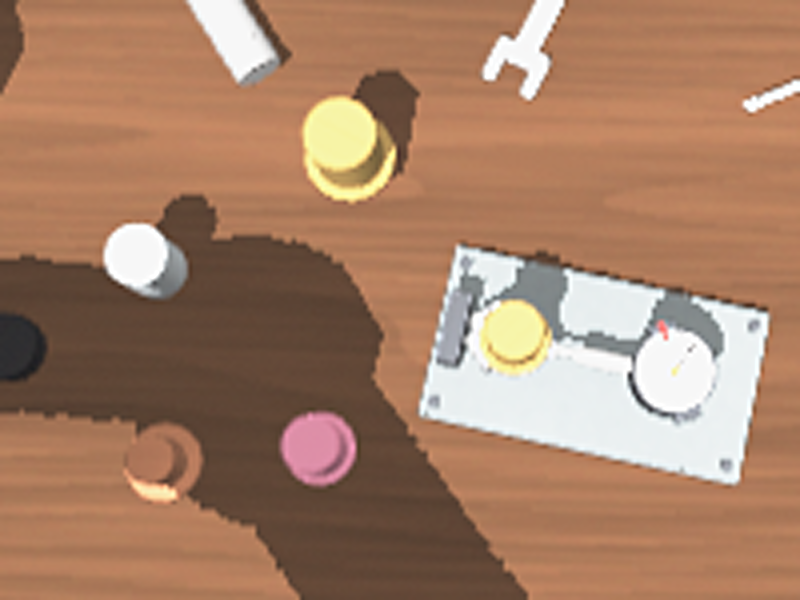

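View pics/scene0z.png

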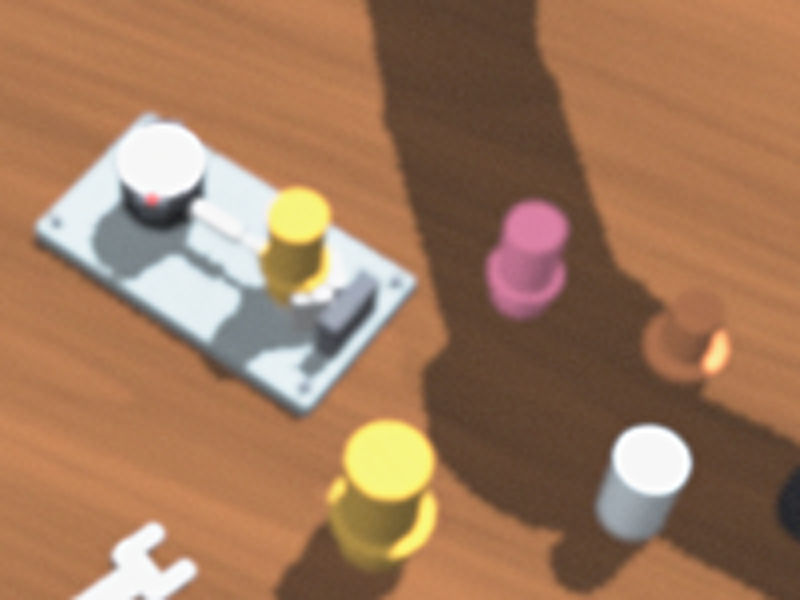

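```bash
python3 - <<'E'
from h import *
# triangulate using last pictures (retake)
s=snap('scene');t=snap('top')
def tri(a,b):
    o1,d1=ray(s,*a);o2,d2=ray(t,*b)
    A=np.stack([d1,-d2],1);k=np.linalg.lstsq(A,o2-o1,rcond=None)[0]
    p,q=o1+d1*k[0],o2+d2*k[1];return np.round((p+q)/2,4),round(np.linalg.norm(p-q),4)
for n in['bezel','nest','stand','spacer','pad','master','jar','flask','black_collar','flanged_bush']:
    a=imaging.spot_point(s,n);b=imaging.spot_point(t,n)
    for i in a[:3]:
        for j in b[:3]:
            r=tri(px(i['centre']),px(j['centre']))
            if r[1]<.02: print(n,round(i['p'],2),round(j['p'],2),r, atz(t,*px(j['centre']),0).round(4))
E
```

```text
bezel 0.74 0.87 (array([ 0.4977, -0.0604,  0.0524]), np.float64(0.0046)) [ 0.5018 -0.0629  0.    ]
nest 0.93 0.88 (array([ 5.125e-01,  3.690e-02, -4.000e-04]), np.float64(0.0113)) [0.5103 0.0422 0.    ]
stand 0.81 0.98 (array([0.5215, 0.0414, 0.0129]), np.float64(0.0042)) [0.5238 0.0396 0.    ]
spacer 0.87 0.49 (array([0.557 , 0.2617, 0.0043]), np.float64(0.0009)) [0.5575 0.2632 0.    ]
pad 0.79 0.85 (array([ 0.5249, -0.2472, -0.0099]), np.float64(0.0042)) [ 0.5246 -0.2466  0.    ]
master 0.9 0.81 (array([0.4556, 0.1507, 0.015 ]), np.float64(0.013)) [0.4585 0.1462 0.    ]
master 0.56 0.71 (array([0.5176, 0.0304, 0.0266]), np.float64(0.0011)) [0.5204 0.0311 0.    ]
jar 0.64 0.75 (array([ 0.6569, -0.3831, -0.0048]), np.float64(0.006)) [ 0.6544 -0.3782  0.    ]
flask 0.94 0.79 (array([0.648 , 0.4197, 0.0167]), np.float64(0.0054)) [0.6514 0.4291 0.    ]
flanged_bush 0.86 0.8 (array([0.4412, 0.2522, 0.0114]), np.float64(0.0087)) [0.4401 0.259  0.    ]
```

```bash
cat >> h.py <<'E'
def yawof(): 
    y=np.array(get_state()['tcp_rot'])[:,1]; return np.degrees(np.arctan2(y[1],y[0]))
def plan(target,yaw=None,n=None):
    """constant row (tool axes) n times; tool pointing down; yaw=angle of tool y"""
    st=get_state();R=np.array(st['tcp_rot']);d=np.array(target)-np.array(st['tool_pos'])
    dy=0 if yaw is None else (yaw-yawof()+90)%180-90
    if n is None: n=int(max(np.ceil(np.linalg.norm(d)/.055),np.ceil(abs(dy)/10),1))
    a=-np.radians(dy)/n
    M=np.zeros((3,3));Q=R.copy()
    for k in range(n):
        M+=Q; Q=Q@cv2.Rodrigues(np.array([0,0,a]))[0]
    t=np.linalg.solve(M,d); print('n',n,'travel',t.round(4).tolist(),'turn z',round(a,4),'total yaw',round(dy,2))
E
python3 - <<'E'
from h import *
plan([.5,-.06,.22],-8)
E
```

```text
n 15 travel [-0.0555, -0.0144, -0.0001] turn z 0.0922 total yaw -79.28
```

```bash
python3 -m pendant '[{"travel":[-0.0555,-0.0144,0],"turn":[0,0,0.0922],"jaw":0},{"travel":[-0.0555,-0.0144,0],"turn":[0,0,0.0922],"jaw":0},{"travel":[-0.0555,-0.0144,0],"turn":[0,0,0.0922],"jaw":0},{"travel":[-0.0555,-0.0144,0],"turn":[0,0,0.0922],"jaw":0},{"travel":[-0.0555,-0.0144,0],"turn":[0,0,0.0922],"jaw":0},{"travel":[-0.0555,-0.0144,0],"turn":[0,0,0.0922],"jaw":0},{"travel":[-0.0555,-0.0144,0],"turn":[0,0,0.0922],"jaw":0},{"travel":[-0.0555,-0.0144,0],"turn":[0,0,0.0922],"jaw":0},{"travel":[-0.0555,-0.0144,0],"turn":[0,0,0.0922],"jaw":0},{"travel":[-0.0555,-0.0144,0],"turn":[0,0,0.0922],"jaw":0},{"travel":[-0.0555,-0.0144,0],"turn":[0,0,0.0922],"jaw":0},{"travel":[-0.0555,-0.0144,0],"turn":[0,0,0.0922],"jaw":0},{"travel":[-0.0555,-0.0144,0],"turn":[0,0,0.0922],"jaw":0},{"travel":[-0.0555,-0.0144,0],"turn":[0,0,0.0922],"jaw":0},{"travel":[-0.0555,-0.0144,0],"turn":[0,0,0.0922],"jaw":0},{"travel":[0,0,0],"turn":[0,0,0],"jaw":0}]'
python3 - <<'E'
from h import *
st=get_state();print(st['tool_pos'],yawof(),st['qpos'])
s=snap('wrist','w1');print({k:np.round(v,3).tolist() for k,v in s.items() if k!='pixels'})
cv2.imwrite('pics/w1z.png',cv2.resize(cv2.imread('pics/w1.png')[60:360,100:500],None,fx=2,fy=2,interpolation=cv2.INTER_CUBIC))
for n in['bezel','needle','needle_tip','nest','stand','master','plunger','pad']:
    print(n,[(round(d['p'],2),np.round(px(d['centre']),1).tolist()) for d in imaging.spot_point(s,n)[:3]])
E
```

```text
time_s: 5.2
tool_pos: [0.4995, -0.0643, 0.2192]
tcp_rot: [[0.146, 0.989, 0.0], [0.989, -0.146, -0.001], [-0.001, 0.001, -1.0]]
ft_force: [-0.1, 0.5, -0.5]
grip_width: 1.0
[ 0.4995271  -0.0642807   0.21917855] -8.411983911757599 [-16.96489054  20.3208613   23.80473108 121.28577993 -12.35024907
  40.63140966   6.52845258]
{'vertical_fov': 65.706, 'cx': 284.026, 'cy': 207.442, 'eye': [0.509, 0.007, 0.385], 'orientation': [[0.989, 0.141, 0.038], [-0.146, 0.955, 0.256], [-0.0, -0.259, 0.966]], 'shot': 6}
bezel [(0.82, [283.5, 187.6])]
needle [(0.37, [283.6, 188.5])]
needle_tip [(0.61, [302.3, 201.4])]
nest []
stand []
master [(0.86, [220.0, 14.9]), (0.76, [284.5, 95.6]), (0.58, [366.2, 4.8])]
plunger [(0.4, [286.0, 115.3])]
pad [(0.26, [285.9, 190.6])]
```

View pics/w1z.png

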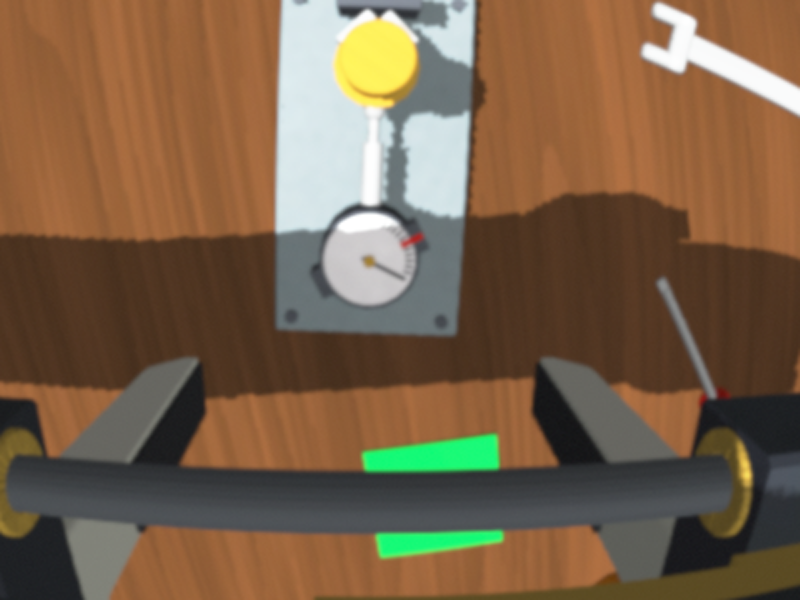

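```bash
cat > m1.py <<'E'
from h import *
s=dict(vertical_fov=65.706,cx=284.026,cy=207.442)
import numpy as np
from bench import imaging
s=imaging.snapshot('wrist')
P=lambda X,Y,z: atz(s,100+X/2,60+Y/2,z,True)
zp=.016
c=P(370,261,zp+.053); rm=P(411,240,zp+.053); tip=P(404,279,zp+.054)
l1=P(421,234,zp+.046); l2=P(321,282,zp+.046)
print('c',c,'lugs mid',(l1+l2)/2,'d',np.linalg.norm(l1-l2))
ang=lambda v:np.degrees(np.arctan2(v[1],v[0]))
print('red',ang(rm-c),np.linalg.norm(rm-c),'needle',ang(tip-c),np.linalg.norm(tip-c),'lugs',ang(l1-l2))
print('corners', P(277,328,zp),P(457,334,zp),np.linalg.norm(P(277,328,zp)-P(457,334,zp)),'x axis ang',ang(P(457,334,zp)-P(277,328,zp)))
print('master top',P(377,58,zp+.086))
m=P(377,58,zp+.086); print('y ax',ang(m-c)-90, np.linalg.norm((m-c)[:2]))
E
python3 m1.py
```

```text
c [ 0.50146956 -0.05463723  0.069     ] lugs mid [ 0.50178635 -0.0546682   0.062     ] d 0.05651474448206728
red 19.86412233738698 0.02283031632839437 needle -35.667799300533 0.0191746307175884 lugs 18.287515402592444
corners [ 0.43929669 -0.09865404  0.016     ] [ 0.54576446 -0.11715608  0.016     ] 0.10806345776302809 x axis ang -9.858443419566818
master top [0.5174819  0.04025727 0.102     ]
y ax -9.577774463799315 0.0962359690837335
```

```bash
python3 - <<'E'
from h import *
plan([.5015,-.0546,.13],18.5,4)
E
```

```text
n 4 travel [0.0012, 0.0002, 0.0221] turn z -0.1151 total yaw 26.39
```

```bash
python3 -m pendant '[{"travel":[0.0012,0.0002,0.0221],"turn":[0,0,-0.1151],"jaw":0},{"travel":[0.0012,0.0002,0.0221],"turn":[0,0,-0.1151],"jaw":0},{"travel":[0.0012,0.0002,0.0221],"turn":[0,0,-0.1151],"jaw":0},{"travel":[0.0012,0.0002,0.0221],"turn":[0,0,-0.1151],"jaw":0},{"travel":[0,0,0],"turn":[0,0,0],"jaw":0}]'
python3 - <<'E'
from h import *
st=get_state();print(st['tool_pos'],yawof(),st['qpos'])
s=snap('wrist','w2')
cv2.imwrite('pics/w2z.png',cv2.resize(cv2.imread('pics/w2.png')[60:360,100:500],None,fx=2,fy=2,interpolation=cv2.INTER_CUBIC))
E
```

```text
time_s: 6.32
tool_pos: [0.5007, -0.0551, 0.1292]
tcp_rot: [[-0.315, 0.949, -0.003], [0.949, 0.315, 0.0], [0.001, -0.003, -1.0]]
ft_force: [-0.6, -0.8, 0.2]
grip_width: 1.0
[ 0.50074518 -0.05514579  0.12915229] 18.388159438931048 [ -8.59285901  27.58379659  11.78543326 125.55102087 -11.63580266
  28.01087346  30.59126855]
```

View pics/w2z.png

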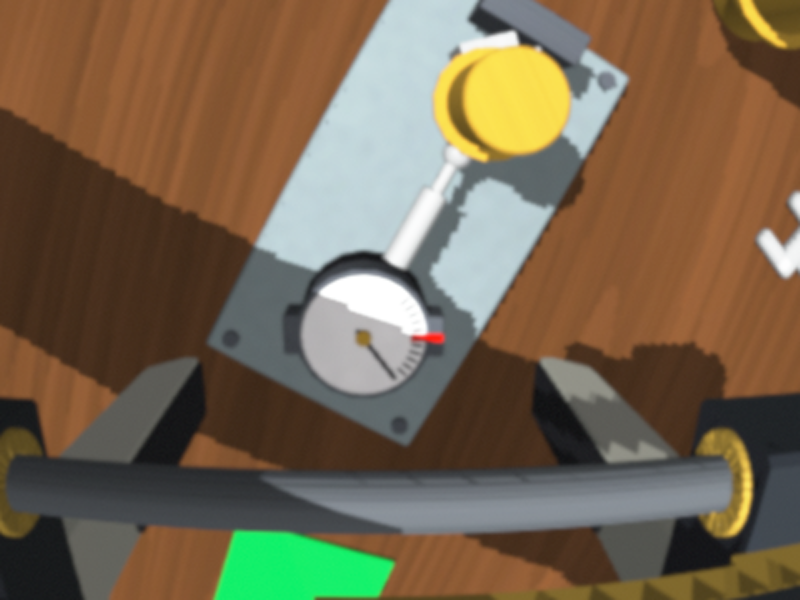

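```bash
python3 - <<'E'
from h import *
s=imaging.snapshot('wrist')
P=lambda X,Y,z: atz(s,100+X/2,60+Y/2,z,True)
ang=lambda v:np.degrees(np.arctan2(v[1],v[0]))
for zp in(.012,.016,.020):
    c=P(363,338,zp+.054); rm=P(430,338,zp+.054); tip=P(394,377,zp+.054)
    l1=P(443,337,zp+.050);l2=P(284,330,zp+.050)
    print(zp,c,'red',ang(rm-c),np.linalg.norm(rm-c),'needle',ang(tip-c),np.linalg.norm(tip-c),'lugs',ang(l1-l2),np.linalg.norm(l1-l2),(l1+l2)/2)
    a,b=P(209,344,zp),P(406,443,zp); d=P(627,78,zp)
    print(np.linalg.norm(a-b),np.linalg.norm(d-b),ang(b-a),ang(d-b)-90)
    m=P(517,100,zp+.086); print('master',m, ang(m-c)-90,np.linalg.norm((m-c)[:2]))
E
```

```text
0.012 [ 0.5003586  -0.06203059  0.066     ] red 18.1874769125161 0.02508003885330151 needle -34.90848810856375 0.019652658965165163 lugs 15.663242568927874 0.06062743573158255 [ 0.50040706 -0.06162761  0.062     ]
0.10680627875718347 0.20262667443664983 -10.379752510569219 -10.869394396656602
master [0.51817438 0.03525836 0.098     ] -10.37716476436546 0.09890673235598024
0.016 [ 0.49997086 -0.06073072  0.07      ] red 18.18747691251604 0.02464408354554066 needle -34.908488108563816 0.019311045419923352 lugs 15.663242568927854 0.05959158142638568 [ 0.50002512 -0.06035683  0.066     ]
0.10530257750569481 0.1997739396772254 -10.379752510569215 -10.86939439665656
master [0.51736431 0.0348039  0.102     ] -10.318501051579915 0.09710507660752399
0.02 [ 0.49958312 -0.05943084  0.074     ] red 18.187476912516093 0.0242081282377797 needle -34.90848810856397 0.01896943187468143 lugs 15.663242568927851 0.05855572712118875 [ 0.49964317 -0.05908605  0.07      ]
0.10379887625420599 0.19692120491780093 -10.379752510569228 -10.869394396656588
master [0.51655423 0.03434945 0.106     ] -10.257619398713828 0.09530352650501646
```

```bash
python3 - <<'E'
from h import *
st=get_state();print(st['tool_pos'],yawof())
s=snap('wrist','w3');print(s['eye'])
cv2.imwrite('pics/w3z.png',cv2.resize(cv2.imread('pics/w3.png')[60:360,100:500],None,fx=2,fy=2,interpolation=cv2.INTER_CUBIC))
import pickle;pickle.dump(s,open('w3.pkl','wb'))
E
```

```text
[ 0.50169006 -0.05543705  0.13056201] 18.259715401946494
[0.4782739  0.01269378 0.29663765]
```

View pics/w3z.png

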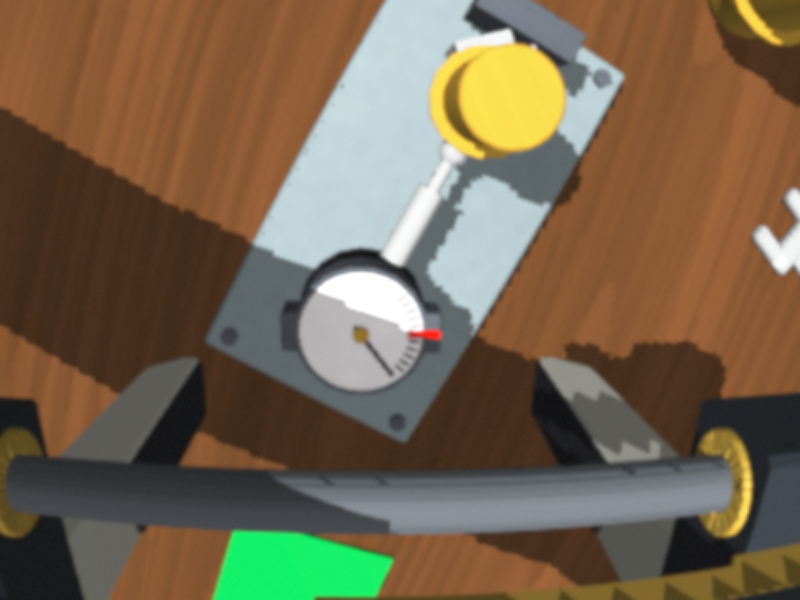

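```bash
python3 - <<'E'
from h import *
import pickle;s=pickle.load(open('w3.pkl','rb'))
P=lambda X,Y,z: atz(s,100+X/2,60+Y/2,z,True)
ang=lambda v:np.degrees(np.arctan2(v[1],v[0]))
for zp in(.012,.016):
    c=P(361,334,zp+.054); rm=P(428,335,zp+.054); tip=P(391,374,zp+.054)
    l1=P(441,334,zp+.050);l2=P(282,327,zp+.050)
    print(zp,c,'red',ang(rm-c),'needle',ang(tip-c),np.linalg.norm(tip-c),'lugs',(l1+l2)/2)
    m=P(512,97,zp+.086); print('master',m, ang(m-c)-90,np.linalg.norm((m-c)[:2]))
# project predicted bezel circle / lugs for check
plan([.5003,-.0606,.0425],18.3)
E
```

```text
0.012 [ 0.49970287 -0.06103962  0.066     ] red 17.26687350089725 needle -36.49410802605001 0.019733201799348288 lugs [ 0.49985289 -0.06099341  0.062     ]
master [0.51698186 0.03554949 0.098     ] -10.142452968752124 0.09812247606037904
0.016 [ 0.49933122 -0.05976085  0.07      ] red 17.26687350089726 needle -36.49410802605001 0.019390964493624322 lugs [ 0.49948502 -0.05973723  0.066     ]
master [0.51620239 0.03508924 0.102     ] -10.085826846641524 0.09633885900842094
n 2 travel [-0.0022, -0.0016, 0.0442] turn z -0.0002 total yaw 0.02
```

```bash
python3 - <<'E'
from h import *
plan([.4996,-.0607,.042],17.8,3)
E
```

```text
n 3 travel [-0.0014, -0.0013, 0.0296] turn z 0.0028 total yaw -0.48
```

```bash
python3 -m pendant '[{"travel":[-0.0042,-0.0039,0.02],"turn":[0,0,0.0084],"jaw":0},{"travel":[0,0,0.03],"turn":[0,0,0],"jaw":0},{"travel":[0,0,0.03],"turn":[0,0,0],"jaw":0},{"travel":[0,0,0.0085],"turn":[0,0,0],"jaw":0},{"travel":[0,0,0],"turn":[0,0,0],"jaw":40},{"travel":[0,0,0],"turn":[0,0,0],"jaw":255},{"travel":[0,0,0],"turn":[0,0,0],"jaw":255},{"travel":[0,0,0],"turn":[0,0,0],"jaw":255}]'
python3 - <<'E'
from h import *
st=get_state();print(st['tool_pos'],yawof(),st['qpos'],st['grip_width'],st['torque'],st['ft_force'])
s=snap('wrist','w4')
cv2.imwrite('pics/w4z.png',cv2.resize(cv2.imread('pics/w4.png')[60:360,100:500],None,fx=2,fy=2,interpolation=cv2.INTER_CUBIC))
E
```

```text
time_s: 7.48
tool_pos: [0.5002, -0.0603, 0.0425]
tcp_rot: [[-0.308, 0.951, 0.002], [0.951, 0.308, 0.0], [-0.001, 0.002, -1.0]]
ft_force: [-0.5, -1.5, 5.3]
grip_width: 0.639
[ 0.50024276 -0.06031399  0.04245481] 17.94974986038157 [ -4.25986474  36.24166738   6.78274413 128.59442069 -14.95472408
  15.72558683  33.57839187] 0.6393584555345332 [-0.26033653  0.60927506  0.02569633] [-0.5176866  -1.50951704  5.31641278]
```

View pics/w4z.png

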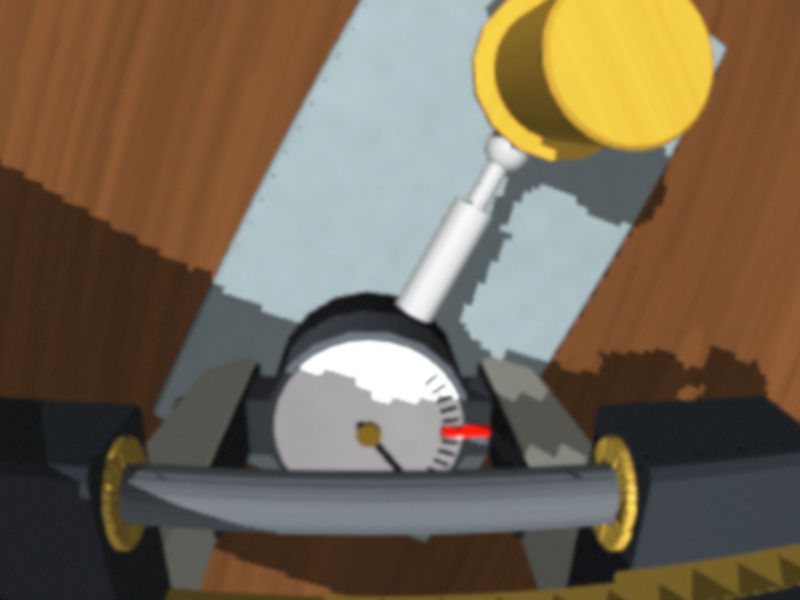

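```bash
python3 -m pendant '[{"travel":[0,0,0],"turn":[0,0,0.157],"jaw":255},{"travel":[0,0,0],"turn":[0,0,0.157],"jaw":255},{"travel":[0,0,0],"turn":[0,0,0.157],"jaw":255},{"travel":[0,0,0],"turn":[0,0,0.157],"jaw":255},{"travel":[0,0,0],"turn":[0,0,0.157],"jaw":255},{"travel":[0,0,0],"turn":[0,0,0.157],"jaw":255},{"travel":[0,0,0],"turn":[0,0,0],"jaw":255},{"travel":[0,0,0],"turn":[0,0,0],"jaw":255}]'
python3 - <<'E'
from h import *
st=get_state();print(st['tool_pos'],yawof(),st['qpos'],st['grip_width'],st['torque'],st['ft_force'])
s=snap('wrist','w5');import pickle;pickle.dump(s,open('w5.pkl','wb'))
cv2.imwrite('pics/w5z.png',cv2.resize(cv2.imread('pics/w5.png')[60:360,100:500],None,fx=2,fy=2,interpolation=cv2.INTER_CUBIC))
E
```

```text
time_s: 8.52
tool_pos: [0.5004, -0.0604, 0.0424]
tcp_rot: [[0.588, 0.809, 0.002], [0.809, -0.588, 0.0], [0.001, 0.002, -1.0]]
ft_force: [2.2, 2.2, 6.8]
grip_width: 0.645
[ 0.50039771 -0.06040231  0.04244055] -36.03632222778001 [-12.01152842  37.56675838  18.31033196 129.06361054 -37.66405146
  18.2842321    2.86117887] 0.6450944148371736 [ 0.199764   -0.29860596 -0.00573584] [2.16231884 2.19896058 6.79311232]
```

View pics/w5z.png

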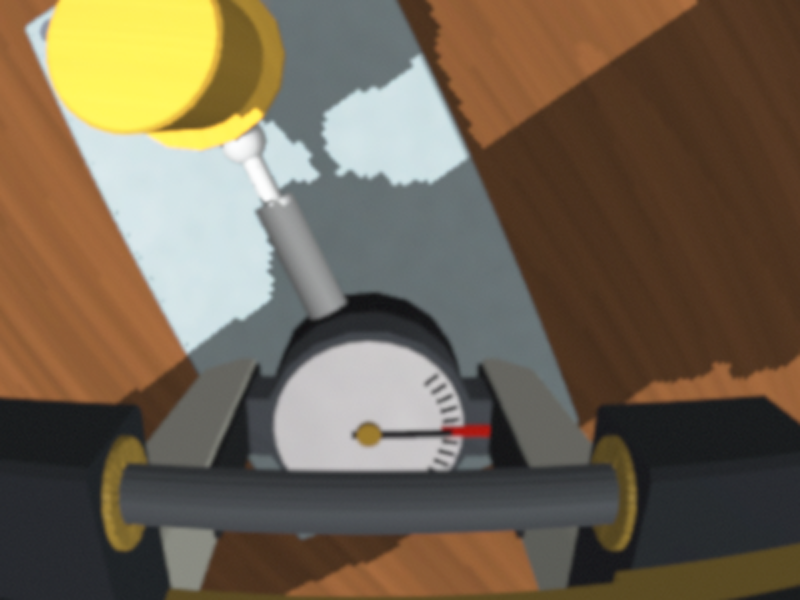

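```bash
python3 -m pendant '[{"travel":[0,0,0],"turn":[0,0,0],"jaw":0},{"travel":[0,0,0],"turn":[0,0,0],"jaw":0},{"travel":[0,0,0],"turn":[0,0,0],"jaw":0},{"travel":[0,0,-0.045],"turn":[0,0,0],"jaw":0},{"travel":[0,0,-0.055],"turn":[0,0,0],"jaw":0},{"travel":[0,0,-0.03],"turn":[0,0,-0.15],"jaw":0},{"travel":[0,0,0],"turn":[0,0,-0.15],"jaw":0},{"travel":[0,0,0],"turn":[0,0,-0.15],"jaw":0},{"travel":[0,0,0],"turn":[0,0,0],"jaw":0},{"travel":[0,0,0],"turn":[0,0,0],"jaw":0}]'
python3 - <<'E'
from h import *
st=get_state();print(st['tool_pos'],yawof(),st['qpos'])
s=snap('wrist','w6');import pickle;pickle.dump(s,open('w6.pkl','wb'))
cv2.imwrite('pics/w6z.png',cv2.resize(cv2.imread('pics/w6.png')[0:300,100:500],None,fx=2,fy=2,interpolation=cv2.INTER_CUBIC))
E
```

```text
time_s: 9.82
tool_pos: [0.499, -0.0607, 0.1716]
tcp_rot: [[0.182, 0.983, -0.0], [0.983, -0.182, 0.0], [-0.0, -0.0, -1.0]]
ft_force: [1.0, -0.3, 0.3]
grip_width: 0.999
[ 0.49895101 -0.06067084  0.17159137] -10.458795028673864 [-19.08922536  25.10605995  27.19064277 124.31110288 -19.90121133
  34.71958502  11.97477282]
```

View pics/w6z.png

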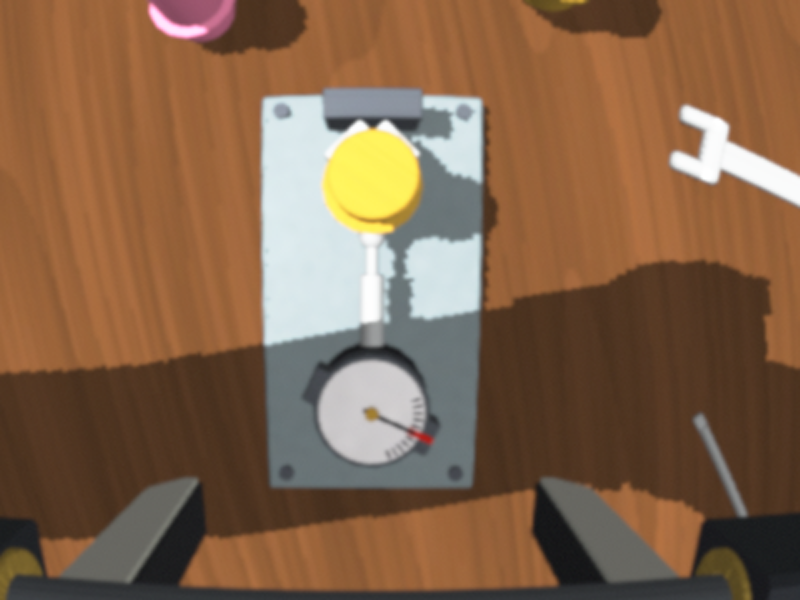

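```bash
python3 - <<'E'
from h import *
import pickle;s=pickle.load(open('w6.pkl','rb'))
P=lambda X,Y,z: atz(s,100+X/2,Y/2,z,True)
ang=lambda v:np.degrees(np.arctan2(v[1],v[0]))
for zp in(.012,.014,.016):
    a,b,c,d=[P(X,Y,zp) for X,Y in((263,97),(483,97),(270,488),(473,488))]
    m=P(375,169,zp+.086);g=P(371,413,zp+.054)
    print(zp,np.linalg.norm(a-b),np.linalg.norm(c-d),np.linalg.norm(a-c),np.linalg.norm(b-d),ang(b-a),ang(d-c),ang(a-c)-90,ang(b-d)-90)
    print(' m',m,'g',g,np.linalg.norm((m-g)[:2]),ang(m-g)-90)
plan([.517,.036,.13],-10.1)
E
```

```text
0.012 0.10965624687472804 0.10987874822845876 0.20484138751747913 0.2051058804943621 -10.327232876107105 -10.465772895505497 -10.664734757739708 -10.602233211549617
 m [0.51832868 0.03707048 0.098     ] g [ 0.49893565 -0.0609511   0.066     ] 0.09992156993007681 -11.191134232281428
0.014 0.10898279235986616 0.10920392722016402 0.20358335287571533 0.20384622146735337 -10.327232876107102 -10.46577289550547 -10.664734757739694 -10.602233211549617
 m [0.51826721 0.03684324 0.1       ] g [ 0.4990242 -0.0604299  0.068    ] 0.09915824943897096 -11.190031826215602
0.016 0.10830933784500435 0.10852910621186915 0.2023253182339515 0.20258656244034473 -10.3272328761071 -10.465772895505491 -10.664734757739694 -10.602233211549617
 m [0.51820574 0.036616   0.102     ] g [ 0.49911275 -0.05990871  0.07      ] 0.09839492898514324 -11.188912315831033
n 2 travel [0.0492, 0.0002, 0.0208] turn z -0.0028 total yaw 0.32
```

```bash
python3 - <<'E'
from h import *
plan([.518,.0362,.15],-10.4,3)
E
```

```text
n 3 travel [0.0329, 0.0004, 0.0072] turn z -0.0001 total yaw 0.02
```

```bash
python3 -m pendant '[{"travel":[0.0329,0.0004,0.0072],"turn":[0,0,0],"jaw":0},{"travel":[0.0329,0.0004,0.0072],"turn":[0,0,0],"jaw":0},{"travel":[0.0329,0.0004,0.0072],"turn":[0,0,0],"jaw":0},{"travel":[0,0,0],"turn":[0,0,0],"jaw":0},{"travel":[0,0,0],"turn":[0,0,0],"jaw":0}]'
python3 - <<'E'
from h import *
plan([.518,.0362,.058],-10.4,4)
s=snap('wrist','w7')
E
```

```text
time_s: 10.5
tool_pos: [0.5177, 0.0359, 0.15]
tcp_rot: [[0.179, 0.984, -0.0], [0.984, -0.179, -0.001], [-0.001, -0.0, -1.0]]
ft_force: [0.8, -0.4, 0.3]
grip_width: 0.998
n 4 travel [0.0001, 0.0001, 0.023] turn z 0.0004 total yaw -0.08
```

View pics/w7.png

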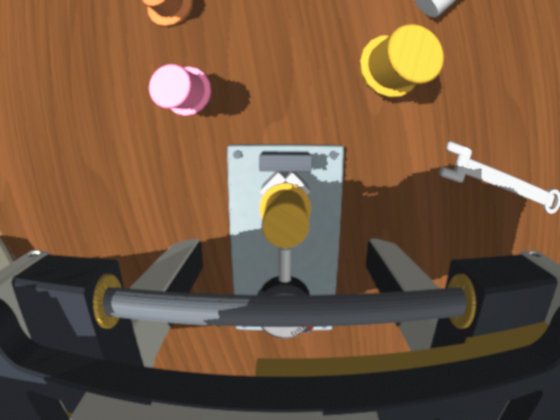

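```bash
python3 -m pendant '[{"travel":[0,0,0.025],"turn":[0,0,0],"jaw":0},{"travel":[0,0,0.03],"turn":[0,0,0],"jaw":0},{"travel":[0,0,0.03],"turn":[0,0,0],"jaw":0},{"travel":[0,0,0.007],"turn":[0,0,0],"jaw":0},{"travel":[0,0,0],"turn":[0,0,0],"jaw":100},{"travel":[0,0,0],"turn":[0,0,0],"jaw":255},{"travel":[0,0,0],"turn":[0,0,0],"jaw":255},{"travel":[0,0,0],"turn":[0,0,0],"jaw":255},{"travel":[0,0,0],"turn":[0,0,0],"jaw":255}]'
python3 - <<'E'
from h import *
st=get_state();print(st['tool_pos'],yawof(),st['grip_width']*.093,st['torque'],st['ft_force'])
snap('wrist','w8')
E
```

```text
time_s: 11.68
tool_pos: [0.518, 0.0365, 0.0584]
tcp_rot: [[0.178, 0.984, 0.0], [0.984, -0.178, 0.0], [0.0, 0.0, -1.0]]
ft_force: [-0.4, -1.1, 0.1]
grip_width: 0.513
[0.51800679 0.03652396 0.05839333] -10.242807212736507 0.04769701944963877 [-0.04073881  0.10305242  0.00513636] [-0.42490515 -1.11884235  0.0880686 ]
```

View pics/w8.png

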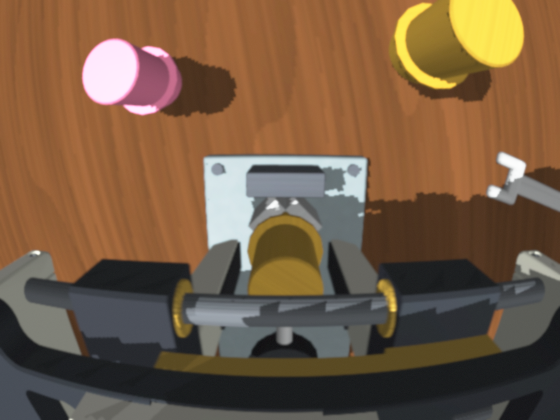

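Still closing (34 mm is the target). Close on.

```bash
python3 -m pendant '[{"travel":[0,0,0],"turn":[0,0,0],"jaw":255},{"travel":[0,0,0],"turn":[0,0,0],"jaw":255},{"travel":[0,0,0],"turn":[0,0,0],"jaw":255},{"travel":[0,0,0],"turn":[0,0,0],"jaw":255}]'
python3 - <<'E'
from h import *
st=get_state();print(st['tool_pos'],yawof(),st['grip_width']*.093,st['torque'],st['ft_force'])
E
```

```text
time_s: 12.22
tool_pos: [0.5184, 0.0363, 0.0582]
tcp_rot: [[0.178, 0.984, 0.001], [0.984, -0.178, -0.0], [0.0, 0.001, -1.0]]
ft_force: [1.5, 0.1, 1.4]
grip_width: 0.36
[0.51835332 0.03632063 0.05823185] -10.25459521582524 0.033481896068464606 [-0.14341612 -0.37022607  0.06703907] [1.53841726 0.12698064 1.38906549]
```

```bash
python3 -m pendant '[{"travel":[0,0,-0.008],"turn":[0,0,0],"jaw":255},{"travel":[0,0,-0.015],"turn":[0,0,0],"jaw":255},{"travel":[0,0,-0.025],"turn":[0,0,0],"jaw":255},{"travel":[0,0,-0.03],"turn":[0,0,0],"jaw":255},{"travel":[0,0,-0.022],"turn":[0,0,0],"jaw":255},{"travel":[0,0,0],"turn":[0,0,0],"jaw":255}]'
python3 - <<'E'
from h import *
st=get_state();print(st['tool_pos'],yawof(),st['grip_width']*.093,st['ft_force'],st['qpos'])
plan([.5245,-.247,.13],-10.3,7)
E
```

```text
time_s: 12.98
tool_pos: [0.5175, 0.0366, 0.1598]
tcp_rot: [[0.178, 0.984, 0.001], [0.984, -0.178, 0.001], [0.001, 0.001, -1.0]]
ft_force: [1.3, -0.2, -3.4]
grip_width: 0.359
[0.51753645 0.03664632 0.15978695] -10.238785043966216 0.03334657388837776 [ 1.34691598 -0.24162735 -3.44740524] [-29.63766731  27.26008167  27.39870623 123.04424765 -22.07133163
  34.29634469   3.36499371]
n 7 travel [-0.0397, 0.0082, 0.0042] turn z 0.0002 total yaw -0.06
```

```bash
python3 -m pendant '[{"travel":[-0.0397,0.0082,0],"turn":[0,0,0],"jaw":255},{"travel":[-0.0397,0.0082,0],"turn":[0,0,0],"jaw":255},{"travel":[-0.0397,0.0082,0],"turn":[0,0,0],"jaw":255},{"travel":[-0.0397,0.0082,0],"turn":[0,0,0],"jaw":255},{"travel":[-0.0397,0.0082,0],"turn":[0,0,0],"jaw":255},{"travel":[-0.0397,0.0082,0.015],"turn":[0,0,0],"jaw":255},{"travel":[-0.0397,0.0082,0.015],"turn":[0,0,0],"jaw":255},{"travel":[0,0,0],"turn":[0,0,0],"jaw":255},{"travel":[0,0,0],"turn":[0,0,0],"jaw":255}]'
python3 - <<'E'
from h import *
st=get_state();print(st['tool_pos'],yawof(),st['grip_width']*.093,st['ft_force'],st['qpos'])
s=snap('top','t9');snap('wrist','w9')
m=cv2.inRange(cv2.cvtColor(s['pixels'],cv2.COLOR_RGB2HSV),(55,120,80),(80,255,255))
m[:,410:]=0
ys,xs=np.nonzero(m);print(len(xs),atz(s,(xs.min()+xs.max())/2,(ys.min()+ys.max())/2,.004),xs.min(),xs.max(),ys.min(),ys.max())
cv2.imwrite('pics/t9z.png',cv2.resize(cv2.imread('pics/t9.png')[150:300,240:440],None,fx=4,fy=4))
E
```

```text
time_s: 14.1
tool_pos: [0.5239, -0.2465, 0.1273]
tcp_rot: [[0.178, 0.984, -0.002], [0.984, -0.178, 0.001], [0.001, -0.002, -1.0]]
ft_force: [1.2, 0.2, -3.5]
grip_width: 0.36
[ 0.5239249  -0.24650372  0.12727486] -10.277855933224595 0.0334478808282747 [ 1.1895836   0.23287811 -3.46986371] [  4.11665036  33.06946642  22.96036812 116.62971399 -22.0724957
  34.58757373  31.87827482]
842 [ 0.5203386  -0.24744788  0.004     ] 362 396 222 256
```

View pics/w9.png

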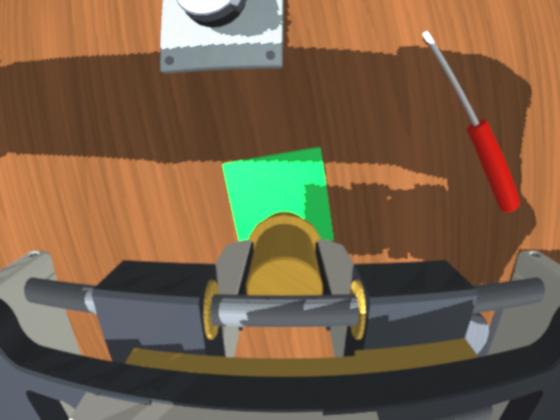

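View pics/t9z.png

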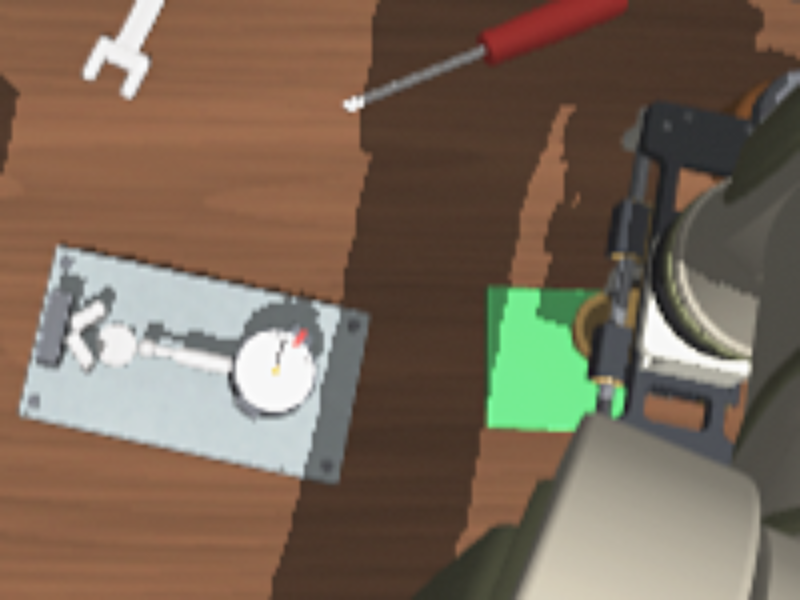

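```bash
python3 - <<'E'
from h import *
s=imaging.snapshot('wrist')
a,b,c=[atz(s,u,v,.004,True) for u,v in((223,163),(321,149),(333,240))]
print(a,b,c,np.linalg.norm(a-b),np.linalg.norm(b-c)); y=(a-b)/np.linalg.norm(a-b); n=np.array([y[1],-y[0],0]); 
for n in (n,-n): print((a+b)/2+n*.045)
t=cv2.imread('pics/top0.png');m=cv2.inRange(cv2.cvtColor(t,cv2.COLOR_BGR2HSV),(55,120,80),(80,255,255));m[:,405:]=0;m[:,:340]=0
ys,xs=np.nonzero(m);T=imaging.snapshot('top');print(atz(T,xs.mean(),ys.mean(),.004))
E
python3 -m pendant '[{"travel":[0,0,0.03],"turn":[0,0,0],"jaw":255},{"travel":[0,0,0.03],"turn":[0,0,0],"jaw":255},{"travel":[0,0,0.017],"turn":[0,0,0],"jaw":255},{"travel":[0,0,0.003],"turn":[0,0,0],"jaw":255},{"travel":[0,0,0],"turn":[0,0,0],"jaw":255}]'
```

```text
[ 0.47526347 -0.20061269  0.004     ] [ 0.56442252 -0.2040359   0.004     ] [ 0.5628677  -0.29147472  0.004     ] 0.08922474102894645 0.08745264328369452
[ 0.52156947 -0.15735743  0.004     ]
[ 0.51811652 -0.24729116  0.004     ]
[ 0.55955126 -0.2405773   0.004     ]
time_s: 14.92
tool_pos: [0.5253, -0.2474, 0.0487]
tcp_rot: [[0.178, 0.984, 0.001], [0.984, -0.178, -0.0], [-0.0, 0.001, -1.0]]
ft_force: [0.8, -0.0, -4.3]
grip_width: 0.361
```

```bash
python3 -m pendant '[{"travel":[0,-0.004,0.003],"turn":[0,0,0],"jaw":255},{"travel":[0,0,0.002],"turn":[0,0,0],"jaw":255},{"travel":[0,0,0.002],"turn":[0,0,0],"jaw":255},{"travel":[0,0,0],"turn":[0,0,0],"jaw":255}]'
```

```text
time_s: 15.42
tool_pos: [0.521, -0.2466, 0.0411]
tcp_rot: [[0.178, 0.984, 0.0], [0.984, -0.178, 0.0], [0.0, 0.0, -1.0]]
ft_force: [0.4, -0.1, -4.6]
grip_width: 0.362
```

```bash
python3 -m pendant '[{"travel":[0,0,0.001],"turn":[0,0,0],"jaw":255},{"travel":[0,0,0.001],"turn":[0,0,0],"jaw":255},{"travel":[0,0,0],"turn":[0,0,0],"jaw":255}]'
```

```text
time_s: 15.8
tool_pos: [0.5211, -0.2466, 0.0397]
tcp_rot: [[0.178, 0.984, 0.001], [0.984, -0.178, 0.0], [0.0, 0.001, -1.0]]
ft_force: [-0.3, 0.5, 3.9]
grip_width: 0.362
```

```bash
python3 -m pendant '[{"travel":[0,0,0],"turn":[0,0,0],"jaw":0},{"travel":[0,0,0],"turn":[0,0,0],"jaw":0},{"travel":[0,0,0],"turn":[0,0,0],"jaw":0},{"travel":[0,0,-0.03],"turn":[0,0,0],"jaw":0},{"travel":[0,0,-0.06],"turn":[0,0,0],"jaw":0},{"travel":[0,0,-0.06],"turn":[0,0,0],"jaw":0},{"travel":[0,0,0],"turn":[0,0,0],"jaw":0}]'
python3 - <<'E'
from h import *
s=snap('wrist','w10');t=snap('scene','s10')
P=lambda n,x:[(round(d['p'],2),np.round(px(d['centre']),1).tolist()) for d in imaging.spot_point(x,n)[:4]]
st=get_state();print(st['tool_pos'],st['qpos'],P('master',s))
cv2.imwrite('pics/s10z.png',cv2.resize(cv2.imread('pics/s10.png')[110:310,140:440],None,fx=2.6,fy=2.6))
r=[a for a in imaging.spot_point(t,'spacer')]
for a in r: print(a['p'],px(a['centre']),atz(t,*px(a['centre']),0))
plan([.557,.262,.20],-10,12)
E
```

```text
time_s: 16.68
tool_pos: [0.5229, -0.2478, 0.1934]
tcp_rot: [[0.178, 0.984, 0.007], [0.984, -0.178, -0.002], [-0.001, 0.007, -1.0]]
ft_force: [-0.1, 0.7, -0.6]
grip_width: 0.996
[ 0.52118762 -0.24624582  0.18950855] [  0.92260754  28.25522422  27.20578371 114.36303753 -19.06743831
  41.62251954  29.53420414] [(0.73, [278.7, 186.7])]
0.64 (375.592, 257.796) [0.55512142 0.25920632 0.        ]
n 12 travel [0.0422, -0.0044, -0.001] turn z -0.0003 total yaw 0.24
```

View pics/w10.png

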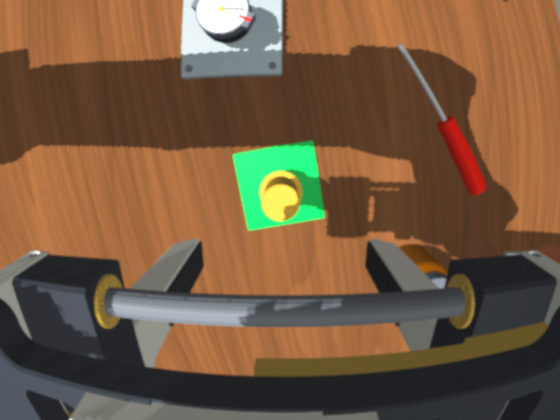

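View pics/s10z.png

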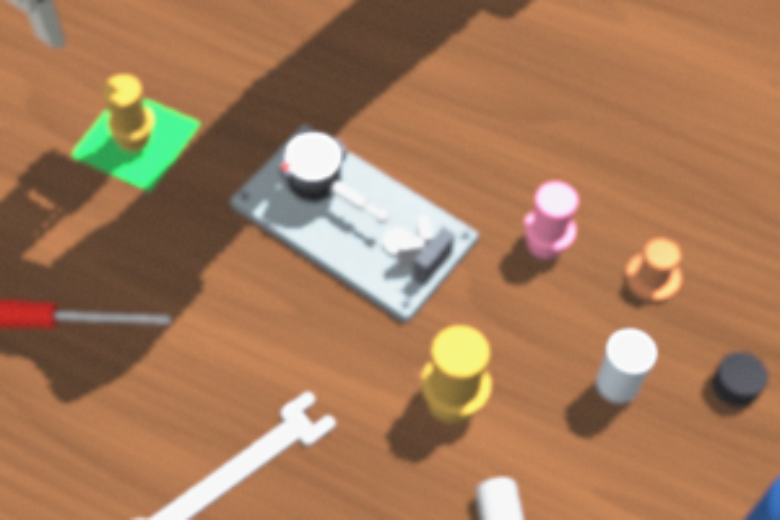

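```bash
python3 -m pendant '[{"travel":[0.0506,-0.0053,0],"turn":[0,0,0],"jaw":0},{"travel":[0.0506,-0.0053,0],"turn":[0,0,0],"jaw":0},{"travel":[0.0506,-0.0053,0],"turn":[0,0,0],"jaw":0},{"travel":[0.0506,-0.0053,0],"turn":[0,0,0],"jaw":0},{"travel":[0.0506,-0.0053,0],"turn":[0,0,0],"jaw":0},{"travel":[0.0506,-0.0053,0],"turn":[0,0,0],"jaw":0},{"travel":[0.0506,-0.0053,0],"turn":[0,0,0],"jaw":0},{"travel":[0.0506,-0.0053,0],"turn":[0,0,0],"jaw":0},{"travel":[0.0406,-0.0053,0],"turn":[0,0,0],"jaw":0},{"travel":[0,-0.0053,0],"turn":[0,0,0],"jaw":0},{"travel":[0,0,0],"turn":[0,0,0],"jaw":0},{"travel":[0,0,0],"turn":[0,0,0],"jaw":0},{"travel":[0,0,0],"turn":[0,0,0],"jaw":0}]'
python3 - <<'E'
from h import *
st=get_state();print(st['tool_pos'],st['qpos'])
s=snap('wrist','w11');import pickle;pickle.dump(s,open('w11.pkl','wb'))
print([(a['p'],px(a['centre']),atz(s,*px(a['centre']),0,True)) for a in imaging.spot_point(s,'spacer')])
E
```

```text
time_s: 18.5
tool_pos: [0.5483, 0.1998, 0.1892]
tcp_rot: [[0.18, 0.984, 0.0], [0.984, -0.18, -0.0], [-0.0, 0.0, -1.0]]
ft_force: [0.5, -0.0, -1.0]
grip_width: 1.0
[0.54833462 0.19984387 0.18915315] [-45.60522769  29.16709159  29.34836597 113.50861697 -20.70658722
  42.45068067 -14.23576714]
[(0.65, (287.896, 130.788), array([0.56248101, 0.26074374, 0.        ]))]
```

View pics/w11.png

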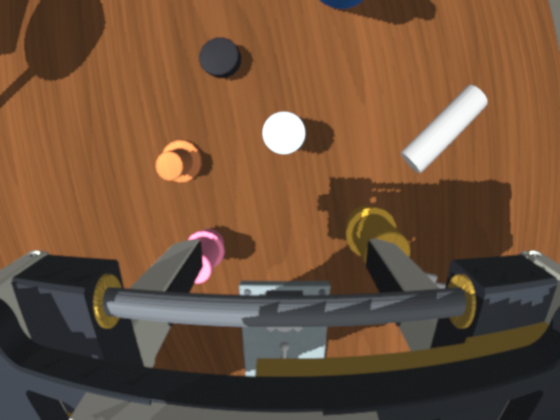

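```bash
python3 - <<'E'
from h import *
import pickle;s=pickle.load(open('w11.pkl','rb'))
p=s['pixels'].astype(int);m=((p.min(2)>190)).astype(np.uint8)
n,l,stt,c=cv2.connectedComponentsWithStats(m)
i=l[132,284];print(stt[i],c[i]);q=atz(s,*c[i],.076,True);print(q)
print('r',[np.linalg.norm(atz(s,c[i][0]+d,c[i][1],.076,True)-q) for d in(20,21,22)])
for nm,u,v,z in(('bush',180,162,0),('coll',219,58,.02),('yel',372,232,.02),('pink',205,250,.02)): print(nm,atz(s,u,v,z,True))
plan([q[0],q[1],.13],-10.4,3)
E
```

```text
[ 262  112   43   42 1410] [283.28510638 132.4       ]
[0.55787448 0.26216221 0.076     ]
r [np.float64(0.017046348335142184), np.float64(0.017900774719386066), np.float64(0.018755517935154654)]
bush [0.43636871 0.25073785 0.        ]
coll [0.50671975 0.35075763 0.02      ]
yel [0.63560552 0.1365659  0.02      ]
pink [0.44656211 0.14916708 0.02      ]
n 3 travel [0.0208, -0.0006, 0.0198] turn z 0.0004 total yaw -0.07
```

```bash
python3 -m pendant '[{"travel":[0.0208,-0.0006,0.0198],"turn":[0,0,0],"jaw":0},{"travel":[0.0208,-0.0006,0.0198],"turn":[0,0,0],"jaw":0},{"travel":[0.0208,-0.0006,0.0198],"turn":[0,0,0],"jaw":0},{"travel":[0,0,0.018],"turn":[0,0,0],"jaw":0},{"travel":[0,0,0],"turn":[0,0,0],"jaw":0},{"travel":[0,0,0],"turn":[0,0,0],"jaw":0}]'
python3 - <<'E'
from h import *
st=get_state();print(st['tool_pos'],yawof())
s=snap('wrist','w12')
p=s['pixels'].astype(int);m=((p.min(2)>170)).astype(np.uint8)
plan([.5579,.2622,.041],-10.4,3)
E
```

```text
time_s: 19.35
tool_pos: [0.5577, 0.2618, 0.112]
tcp_rot: [[0.179, 0.984, 0.0], [0.984, -0.179, -0.0], [-0.0, 0.0, -1.0]]
ft_force: [-0.5, 0.2, -0.1]
grip_width: 1.002
[0.55774821 0.26181536 0.1120014 ] -10.331409674559696
n 3 travel [0.0001, -0.0, 0.0238] turn z 0.0004 total yaw -0.07
```

View pics/w12.png

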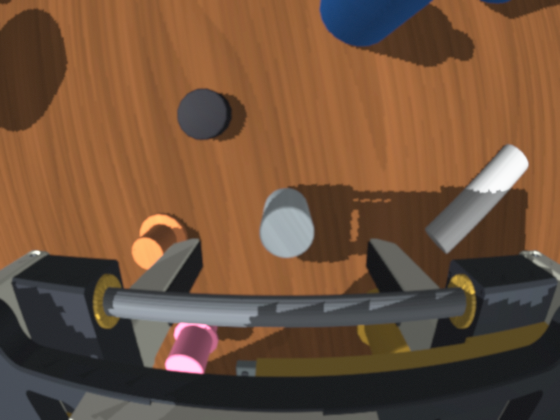

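```bash
python3 -m pendant '[{"travel":[0,0,0.03],"turn":[0,0,0],"jaw":0},{"travel":[0,0,0.03],"turn":[0,0,0],"jaw":0},{"travel":[0,0,0.011],"turn":[0,0,0],"jaw":60},{"travel":[0,0,0],"turn":[0,0,0],"jaw":255},{"travel":[0,0,0],"turn":[0,0,0],"jaw":255},{"travel":[0,0,0],"turn":[0,0,0],"jaw":255},{"travel":[0,0,0],"turn":[0,0,0],"jaw":255},{"travel":[0,0,0],"turn":[0,0,0],"jaw":255},{"travel":[0,0,0],"turn":[0,0,0],"jaw":255},{"travel":[0,0,0],"turn":[0,0,0],"jaw":255}]'
python3 - <<'E'
from h import *
st=get_state();print(st['tool_pos'],yawof(),st['grip_width']*.093,st['ft_force'])
snap('wrist','w13')
E
```

```text
time_s: 20.65
tool_pos: [0.5577, 0.2629, 0.0409]
tcp_rot: [[0.178, 0.984, 0.0], [0.984, -0.178, 0.0], [0.0, 0.0, -1.0]]
ft_force: [0.1, -0.6, 2.7]
grip_width: 0.383
[0.55767339 0.26292318 0.04093644] -10.257225591205797 0.03557762103272383 [ 0.14259958 -0.62978587  2.65879326]
```

View pics/w13.png

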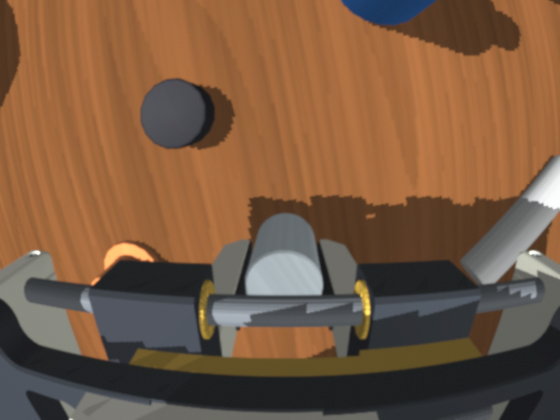

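```bash
python3 -m pendant '[{"travel":[0,0,-0.02],"turn":[0,0,0],"jaw":255},{"travel":[0,0,-0.045],"turn":[0,0,0],"jaw":255},{"travel":[0,0,-0.045],"turn":[0,0,0],"jaw":255},{"travel":[-0.0385,0.0004,-0.01],"turn":[0,0,0],"jaw":255},{"travel":[-0.0385,0.0004,0],"turn":[0,0,0],"jaw":255},{"travel":[-0.0385,0.0004,0],"turn":[0,0,0],"jaw":255},{"travel":[-0.0385,0.0004,0],"turn":[0,0,0],"jaw":255},{"travel":[-0.0385,0.0004,0],"turn":[0,0,0],"jaw":255},{"travel":[-0.0385,0.0004,0],"turn":[0,0,0],"jaw":255},{"travel":[0,0,0],"turn":[0,0,0],"jaw":255},{"travel":[0,0,0],"turn":[0,0,0],"jaw":255},{"travel":[0,0,0],"turn":[0,0,0],"jaw":255}]'
python3 - <<'E'
from h import *
st=get_state();print(st['tool_pos'],yawof(),st['grip_width']*.093,st['ft_force'],st['qpos'])
plan([.5181,.0348,.105],-10.4,2)
s=snap('wrist','w14')
E
```

```text
time_s: 22.2
tool_pos: [0.5187, 0.0363, 0.1605]
tcp_rot: [[0.176, 0.984, -0.0], [0.984, -0.176, 0.0], [0.0, -0.0, -1.0]]
ft_force: [-0.1, 0.3, -4.1]
grip_width: 0.385
[0.51872243 0.03633548 0.16049723] -10.150829766578155 0.03585058328807801 [-0.09483626  0.26179089 -4.1255404 ] [-29.20531657  27.19928594  26.82661632 122.77468534 -21.39217625
  34.49371335   2.75991145]
n 2 travel [-0.0008, -0.0002, 0.0277] turn z 0.0022 total yaw -0.25
```

View pics/w14.png

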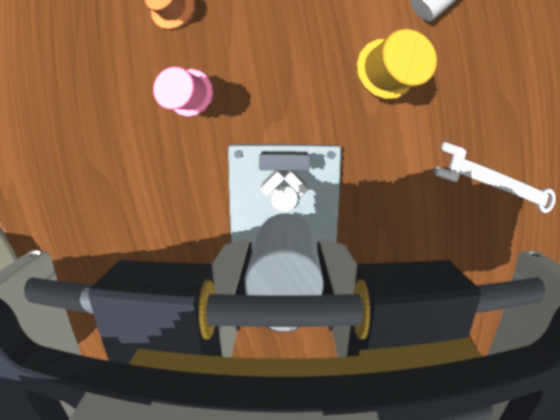

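```bash
python3 - <<'E'
from h import *
s=snap('wrist')
cv2.imwrite('pics/w15z.png',cv2.resize(cv2.cvtColor(s['pixels'],cv2.COLOR_RGB2BGR)[140:300,200:370],None,fx=4.5,fy=4.5,interpolation=cv2.INTER_CUBIC))
for z in(.012,.016,.019): print(atz(s,284,198,z,True),[np.linalg.norm(atz(s,284,198,z,True)-atz(s,297,198,z,True))])
for z in(.048,): print('apex',atz(s,285,170,z,True))
E
```

```text
[0.51694414 0.03369499 0.012     ] [np.float64(0.012926881900708856)]
[0.5171146  0.03462507 0.016     ] [np.float64(0.012762511885230376)]
[0.51724245 0.03532263 0.019     ] [np.float64(0.012639234373621409)]
apex [0.52371467 0.06640608 0.048     ]
```

View pics/w15z.png

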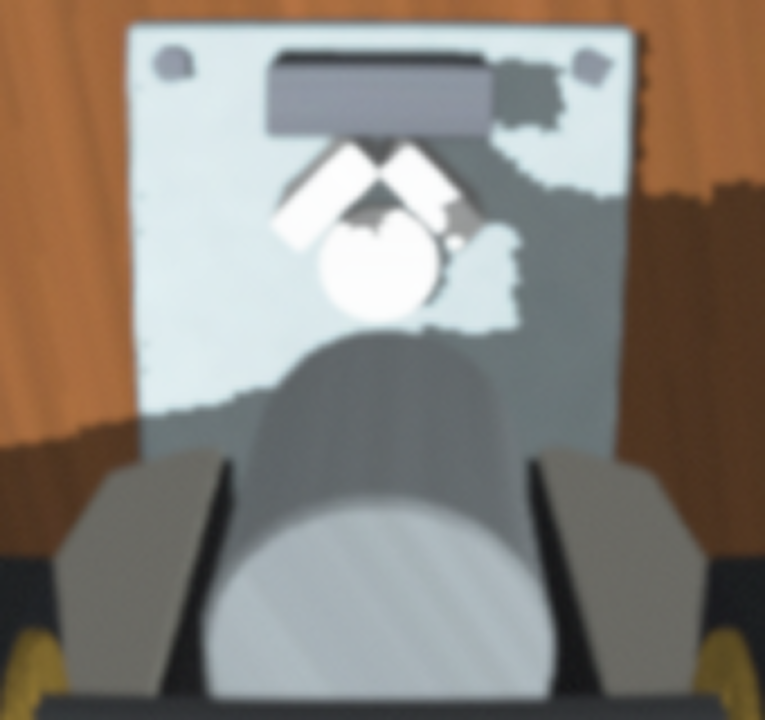

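```bash
python3 -m pendant '[{"travel":[-0.0008,-0.0002,0.0277],"turn":[0,0,0.004],"jaw":255},{"travel":[-0.0008,-0.0002,0.0227],"turn":[0,0,0],"jaw":255},{"travel":[0,0,0],"turn":[0,0,0],"jaw":255},{"travel":[0,0,0],"turn":[0,0,0],"jaw":255}]'
python3 - <<'E'
from h import *
st=get_state();print(st['ft_force'],yawof())
plan([.5181,.0348,.090],-10.4,2)
s=snap('wrist','w16')
cv2.imwrite('pics/w16z.png',cv2.resize(cv2.cvtColor(s['pixels'],cv2.COLOR_RGB2BGR)[140:300,200:370],None,fx=4.5,fy=4.5,interpolation=cv2.INTER_CUBIC))
E
```

```text
time_s: 22.8
tool_pos: [0.5184, 0.0338, 0.1108]
tcp_rot: [[0.182, 0.983, 0.0], [0.983, -0.182, -0.0], [0.0, 0.0, -1.0]]
ft_force: [-0.0, -0.1, -3.6]
grip_width: 0.382
[-0.02583656 -0.11267554 -3.64733718] -10.466543576437312
n 2 travel [0.0005, -0.0002, 0.0104] turn z -0.0006 total yaw 0.07
```

View pics/w16z.png

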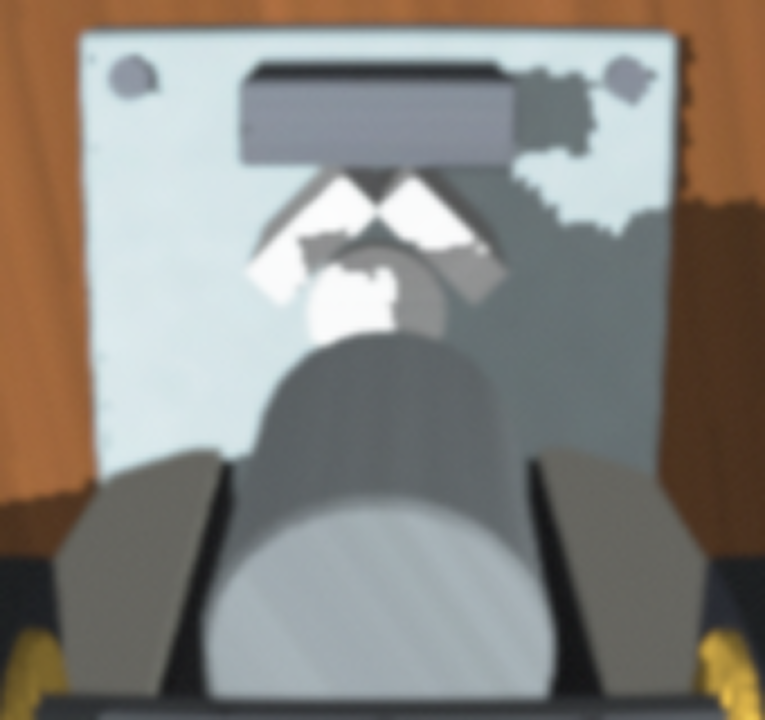

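```bash
python3 -m pendant '[{"travel":[0.0005,-0.0002,0.010],"turn":[0,0,0],"jaw":255},{"travel":[0.0005,-0.0002,0.010],"turn":[0,0,0],"jaw":255},{"travel":[0,0,0.006],"turn":[0,0,0],"jaw":255},{"travel":[0,0,0],"turn":[0,0,0],"jaw":255}]'
```

```text
time_s: 23.35
tool_pos: [0.5175, 0.0345, 0.0837]
tcp_rot: [[0.182, 0.983, -0.001], [0.983, -0.182, -0.0], [-0.0, -0.001, -1.0]]
ft_force: [-0.6, 0.3, -3.1]
grip_width: 0.382
```

```bash
python3 -m pendant '[{"travel":[0,0,0.003],"turn":[0,0,0],"jaw":255},{"travel":[0,0,0.003],"turn":[0,0,0],"jaw":255}]'
```

```text
time_s: 23.6
tool_pos: [0.5179, 0.0347, 0.0783]
tcp_rot: [[0.182, 0.983, 0.0], [0.983, -0.182, 0.0], [0.0, 0.0, -1.0]]
ft_force: [0.0, -1.0, -3.4]
grip_width: 0.384
```

```bash
python3 -m pendant '[{"travel":[0,0,0.002],"turn":[0,0,0],"jaw":255},{"travel":[0,0,0.002],"turn":[0,0,0],"jaw":255}]'
```

```text
time_s: 23.85
tool_pos: [0.5182, 0.0353, 0.0745]
tcp_rot: [[0.181, 0.983, 0.001], [0.983, -0.181, 0.001], [0.001, 0.001, -1.0]]
ft_force: [-0.1, 3.7, 2.8]
grip_width: 0.387
```

```bash
python3 -m pendant '[{"travel":[0,0,0.002],"turn":[0,0,0],"jaw":255},{"travel":[0,0,0.002],"turn":[0,0,0],"jaw":255}]'
```

```text
time_s: 24.1
tool_pos: [0.518, 0.0349, 0.0706]
tcp_rot: [[0.182, 0.983, 0.001], [0.983, -0.182, 0.0], [0.001, 0.0, -1.0]]
ft_force: [-0.6, 2.5, 2.4]
grip_width: 0.382
```

```bash
python3 -m pendant '[{"travel":[0,0,0.002],"turn":[0,0,0],"jaw":255},{"travel":[0,0,0.002],"turn":[0,0,0],"jaw":255}]'
```

```text
time_s: 24.35
tool_pos: [0.5178, 0.0348, 0.0663]
tcp_rot: [[0.182, 0.983, 0.0], [0.983, -0.182, 0.0], [0.0, 0.0, -1.0]]
ft_force: [0.3, 2.0, 1.9]
grip_width: 0.378
```

```bash
python3 -m pendant '[{"travel":[0,0,0.002],"turn":[0,0,0],"jaw":255},{"travel":[0,0,0.001],"turn":[0,0,0],"jaw":255}]'
python3 - <<'E'
from h import *
s=snap('wrist','w17')
cv2.imwrite('pics/w17z.png',cv2.resize(cv2.cvtColor(s['pixels'],cv2.COLOR_RGB2BGR)[140:300,200:370],None,fx=4.5,fy=4.5,interpolation=cv2.INTER_CUBIC))
E
```

```text
time_s: 24.6
tool_pos: [0.5178, 0.0347, 0.0631]
tcp_rot: [[0.182, 0.983, -0.0], [0.983, -0.182, -0.0], [-0.0, -0.0, -1.0]]
ft_force: [-0.5, 2.8, 0.6]
grip_width: 0.383
```

View pics/w17z.png

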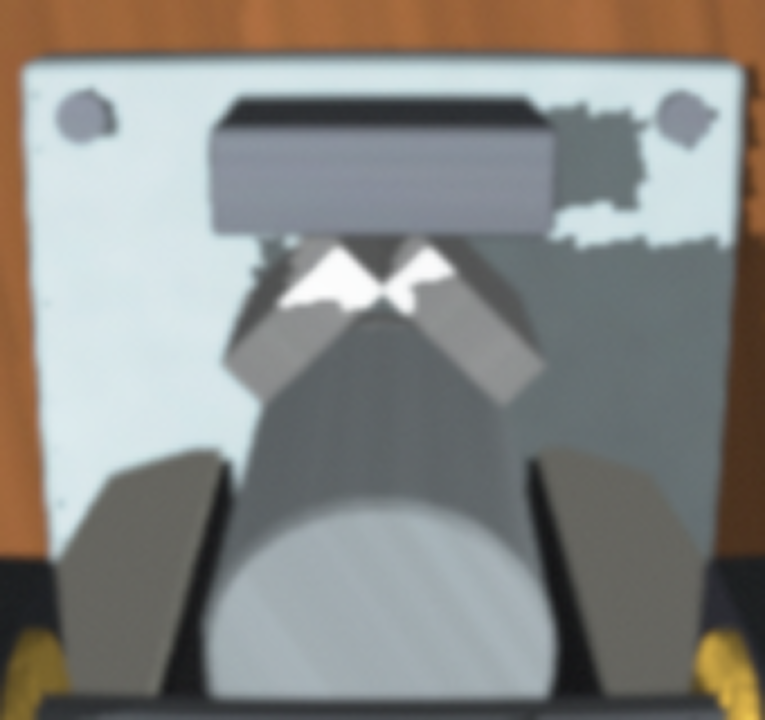

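```bash
python3 -m pendant '[{"travel":[0,0,0.001],"turn":[0,0,0],"jaw":255},{"travel":[0,0,0.001],"turn":[0,0,0],"jaw":255}]'
```

```text
time_s: 24.9
tool_pos: [0.5178, 0.0347, 0.0613]
tcp_rot: [[0.182, 0.983, 0.0], [0.983, -0.182, 0.0], [0.0, 0.0, -1.0]]
ft_force: [0.9, 3.6, 0.1]
grip_width: 0.383
```

```bash
python3 -m pendant '[{"travel":[0,0,0.001],"turn":[0,0,0],"jaw":255},{"travel":[0,0,0],"turn":[0,0,0],"jaw":255}]'
```

```text
time_s: 25.15
tool_pos: [0.5178, 0.0347, 0.0602]
tcp_rot: [[0.182, 0.983, -0.0], [0.983, -0.182, -0.0], [-0.0, -0.0, -1.0]]
ft_force: [1.7, 3.6, -4.5]
grip_width: 0.384
```

```bash
python3 -m pendant '[{"travel":[0,0,0.001],"turn":[0,0,0],"jaw":255},{"travel":[0,0,0],"turn":[0,0,0],"jaw":255}]'
```

```text
time_s: 25.4
tool_pos: [0.5178, 0.0347, 0.0594]
tcp_rot: [[0.182, 0.983, 0.0], [0.983, -0.182, 0.0], [0.0, 0.0, -1.0]]
ft_force: [0.8, 4.0, 0.8]
grip_width: 0.385
```

```bash
python3 -m pendant '[{"travel":[0,0,0.001],"turn":[0,0,0],"jaw":255},{"travel":[0,0,0],"turn":[0,0,0],"jaw":255}]'
```

```text
time_s: 25.65
tool_pos: [0.518, 0.0347, 0.0591]
tcp_rot: [[0.182, 0.983, 0.001], [0.983, -0.182, 0.001], [0.001, 0.001, -1.0]]
ft_force: [-1.4, 3.9, 12.8]
grip_width: 0.385
```

```bash
python3 -m pendant '[{"travel":[0,0,0.0006],"turn":[0,0,0],"jaw":255},{"travel":[0,0,0],"turn":[0,0,0],"jaw":255}]'
```

```text
time_s: 25.9
tool_pos: [0.5181, 0.0347, 0.059]
tcp_rot: [[0.182, 0.983, 0.001], [0.983, -0.182, 0.001], [0.001, 0.001, -1.0]]
ft_force: [-3.8, 3.2, 20.2]
grip_width: 0.38
```

```bash
python3 -m pendant '[{"travel":[0,0,0.0001],"turn":[0,0,0],"jaw":255},{"travel":[0,0,0],"turn":[0,0,0],"jaw":255},{"travel":[0,0,0],"turn":[0,0,0],"jaw":255}]'
python3 - <<'E'
from h import *
s=snap('wrist','w18')
cv2.imwrite('pics/w18z.png',cv2.resize(cv2.cvtColor(s['pixels'],cv2.COLOR_RGB2BGR)[140:300,200:370],None,fx=4.5,fy=4.5,interpolation=cv2.INTER_CUBIC))
st=get_state();print(st['ft_force'],st['torque'])
E
```

```text
time_s: 26.28
tool_pos: [0.5181, 0.0347, 0.059]
tcp_rot: [[0.182, 0.983, 0.001], [0.983, -0.182, 0.001], [0.001, 0.001, -1.0]]
ft_force: [-2.8, 3.1, 21.7]
grip_width: 0.38
[-3.13251784  3.43685692 21.13993495] [0.75491938 0.84672829 0.04874772]
```

View pics/w18z.png

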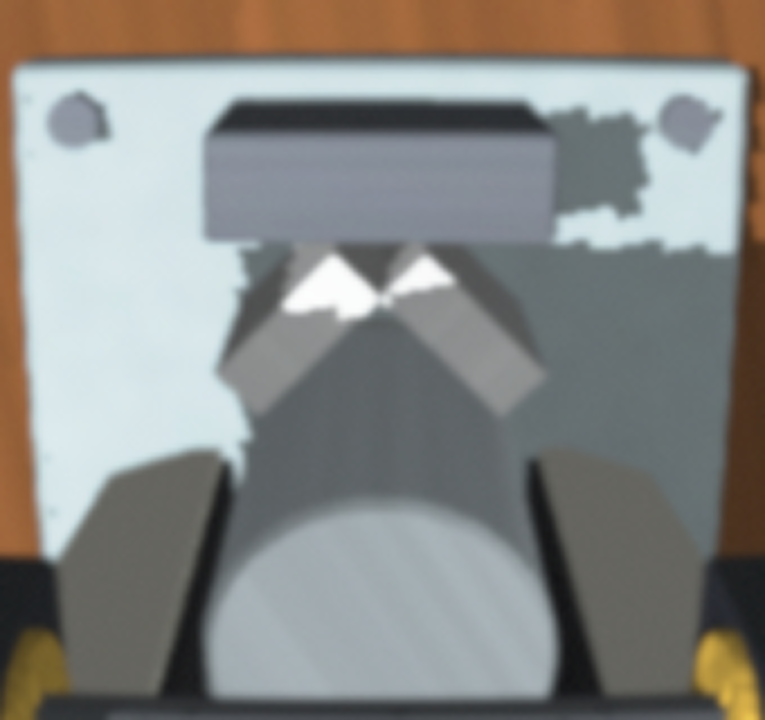

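```bash
python3 -m pendant '[{"travel":[0,0,-0.0011],"turn":[0,0,0],"jaw":255},{"travel":[0,0,0],"turn":[0,0,0],"jaw":255}]'
```

```text
time_s: 26.58
tool_pos: [0.5181, 0.0347, 0.0591]
tcp_rot: [[0.182, 0.983, 0.001], [0.983, -0.182, 0.0], [0.0, 0.001, -1.0]]
ft_force: [-0.5, 2.9, 8.5]
grip_width: 0.384
```

```bash
python3 -m pendant '[{"travel":[0,0,0],"turn":[0,0,0],"jaw":0},{"travel":[0,0,0],"turn":[0,0,0],"jaw":0},{"travel":[0,0,0],"turn":[0,0,0],"jaw":0},{"travel":[0,0,0],"turn":[0,0,0],"jaw":0},{"travel":[0,0,-0.03],"turn":[0,0,0],"jaw":0},{"travel":[0,0,-0.05],"turn":[0,0,0],"jaw":0},{"travel":[-0.045,0,-0.02],"turn":[0,0,0],"jaw":0},{"travel":[-0.045,0,0],"turn":[0,0,0],"jaw":0},{"travel":[-0.015,0,0],"turn":[0,0,0],"jaw":0},{"travel":[0,0,0],"turn":[0,0,0],"jaw":0},{"travel":[0,0,0],"turn":[0,0,0],"jaw":0},{"travel":[0,0,0],"turn":[0,0,0],"jaw":0}]'
python3 - <<'E'
from h import *
s=snap('wrist','w19');t=snap('scene','s19')
import pickle;pickle.dump(s,open('w19.pkl','wb'))
cv2.imwrite('pics/w19z.png',cv2.resize(cv2.imread('pics/w19.png')[0:300,100:500],None,fx=2,fy=2,interpolation=cv2.INTER_CUBIC))
cv2.imwrite('pics/s19z.png',cv2.resize(cv2.imread('pics/s19.png')[110:310,140:440],None,fx=2.6,fy=2.6))
E
```

```text
time_s: 28.08
tool_pos: [0.4989, -0.0673, 0.1584]
tcp_rot: [[0.18, 0.984, -0.001], [0.984, -0.18, 0.0], [0.0, -0.001, -1.0]]
ft_force: [0.6, 1.3, -0.0]
grip_width: 0.999
```

View pics/w19z.png

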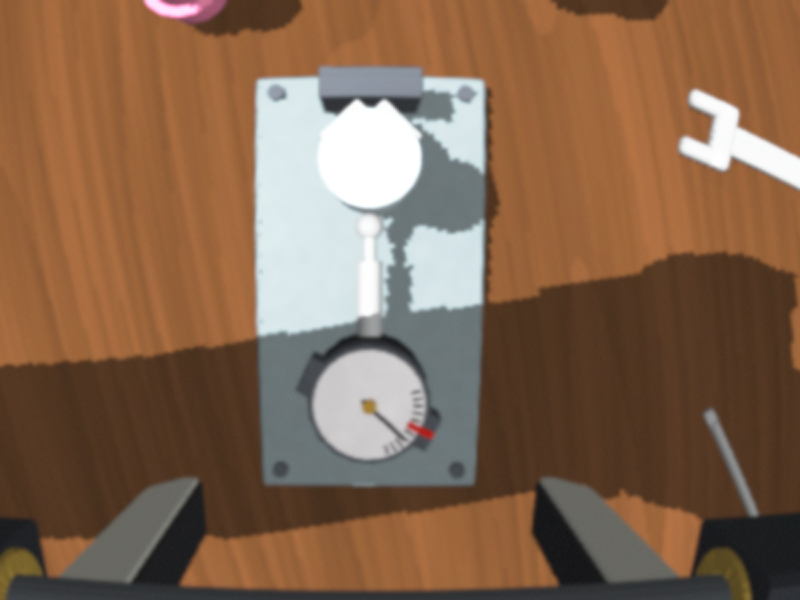

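View pics/s19z.png

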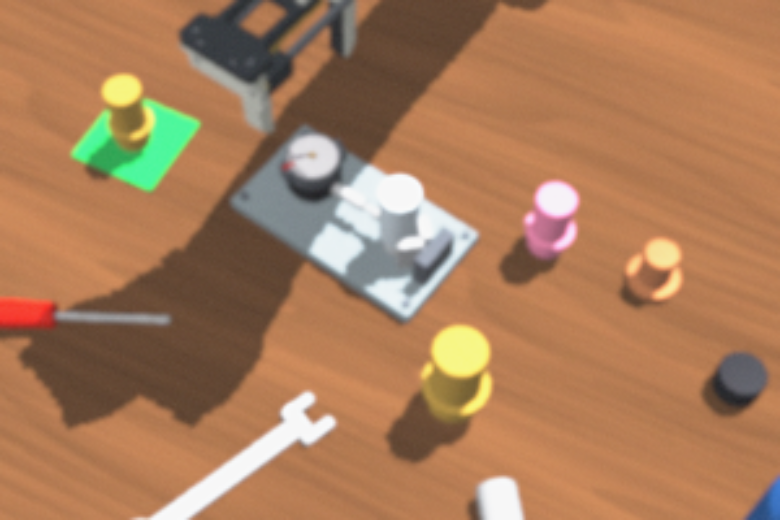

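```bash
python3 - <<'E'
from h import *
st=get_state();print(st['time_s'],st['ft_force'],np.abs(st['qvel']).max()); print(manip.hand_in())
E
```

```text
28.175 [ 0.4384829   0.95795481 -0.29548435] 0.2518955931035386
the job is handed in; nothing more can be done
None
```

I did the whole job and handed it in at about 28 s of the 67 s allowed; the hand-in reports no verdict.

- **Zeroing:** I gripped the bezel by its lugs and turned it 54° clockwise. The picture after letting go shows the needle tip on the red mark.
- **Master:** I lifted it out and set it on the green pad with about 8 N of contact. The last pictures show it upright, about 2–4 mm from the pad's centre.
- **Spacer:** I pushed it past the plunger with a few newtons and felt it land about 6 mm above the plate. The wrist read about 21.5 N while pressing, roughly 25 N once I allow for the hanging weight. I take the seat load to be about 20 N after friction, but it was not measured directly. I then eased off and released it.
- **Last check:** The needle stood about 19° clockwise of the mark, about 6.6 mm at the tip, which is what the 2.4 mm of extra plunger travel should give. The spacer looked upright in the V with the plunger against it, the bystanders in view had not moved, and the gripper was clear of everything.

Nothing failed. Two readings disagreed: the images put the pad's centre about 5 mm apart, so I aimed between them. My first bezel position was off because the arm was still settling, so I measured it again before gripping.

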